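# Demould a wedge casting and hold a spring gauge on its marked slope

### The arm

A 6-joint arm with a two-finger parallel gripper is mounted at the origin on a cart in front of the work surface, level with it; the furniture and walls round the work are solid. World frame = base frame: x ahead of the robot, y to its left, z up, the work surface at z = 0. Lengths are in m, angles in degrees, forces in N, time in s.
With the tool pointing down it reaches from about 0.4 to 0.825 m from the base axis. Payload 7 kg.
Tool frame: the origin (TCP) lies midway between the tips of the shut fingers; the grasp point (between the pads) lies 19 mm behind it (grip_depth is the distance from the TCP to the grasp point, in m); z points along the fingers, y is the direction in which the jaws open and shut (so a half turn about z gives the same grasp; the last joint's range is limited). The gripper opens to 88 mm and grips with 3 to 60 N. Pads are 19 mm wide; open, the fingers measure 130 mm over their backs; the gripper's body (78 mm by 193 mm) begins 47 mm behind the grasp point.
Start: joints at [-50.128, 20.546, 0.682, 0, -70.136, -16.507], TCP at [0.268, -0.62, 0.227] pointing down, gripper open.
Joint ranges: [-176.03, 176.03], [-82.01, 121.73], [-58.28, 71.71], [-173.87, 95.51], [-174.79, -0.11], [-173.66, 173.66]. Speed limits (degrees/s): [136.94, 136.94, 172.46, 180, 180, 180].

### API

Orientations are given as [roll, pitch, yaw] about the fixed x, y, z axes, in that order (R = Rz(yaw) Ry(pitch) Rx(roll)).
In Python, from plant import * gives the robot as it stands.
- The arm moves only by the shell command python3 -m inch 'ROWS'. ROWS is JSON, a list of rows, each an object of numbers: "ax", "ay", "az": the turn, a rotation vector about the tool's x, y, z in degrees; "dx", "dy", "dz": the shift along the tool's x, y, z in mm; "fingers": the finger opening in mm, from 0 to 87.6. In form: [{"ax": .., "ay": .., "az": .., "dx": .., "dy": .., "dz": .., "fingers": ..}, ...]. A call has 1 to 8 rows; each row is the pose to reach, as a shift and turn from the pose commanded when the call began, along the tool's axes at that moment; what a row does not reach only later rows make up. A row lasts 1/8 s, in which the tool goes at most 62.5 mm and 10.7 degrees, less where a joint would pass 70% of its speed; a pose out of reach is approached as far as the arm can. A call with a gripper value outside its range is refused whole. The fingers move at their own pace and stop on an object; the grip force is fixed at half the most. Time passes only in rows, so rows that repeat a pose let the fingers close. It gives the time, the measured TCP pose, the force and the opening at its end, in the units of the state.
- get_obs(): the state, without advancing time (a new reading comes with each control period).
- snapshot(name): name is "scene" or "side" or "wrist"; returns a dict with "image" (480x640x3 uint8, red, green, blue), "fx", "fy", "cx", "cy" (pixels), "rvec" (rotation vector, rad) and "tvec" (3), from world to camera coordinates, as OpenCV has them. Camera axes: x right, y down, z forward; pixel columns grow to the right and rows downward; lengths in m; the calibration is good to about 2 mm. A picture is of the moment at which its call begins. There is no depth.
- close_job(): hands the job in, once; it reports no verdict.
Trained networks look in the newest picture that a camera, given by its name, has taken for a name from the list of things; names that differ only in an ending like _2 or _b are one class to them, and where a whole thing is asked for, a point or a joint stands for the part that bears it (a point fixed in the world has none). Each returns a list of dicts, best first, with "score" (0 to 1); they miss things now and then, are a little off and sometimes report something else, mostly with a low value. They report only what shows in the picture. A call takes as long as a camera call. They do not tell look-alikes from the thing itself.
- search_frame(target, camera): "bbox" ([centre column, centre row, width, height] in pixels, round what is visible of it).
- trace(target, camera): "mask" (480x640 bool, what is visible of it) and "bbox" ([centre column, centre row, width, height] in pixels, round what is visible of it).
- landmark_of(target, camera): "position" ([column, row] in pixels: a listed point, or the origin of a listed thing).
The state is a dict: "clock": time; "joint_pos": joint angles; "qvel": joint speeds; "tau": joint torques, N m; "tool_pos": TCP position; "orientation": TCP orientation; "force": force on the tool from outside, world axes, zero at the start; "moment": the same for the moment, N m; "opening": finger opening in m.
Only numpy, scipy, OpenCV 4.12 (cv2) and the standard library are available. Lean on these libraries where they do the work, as an engineer would, in place of code of your own. Each camera call takes 0.05 s, during which the arm holds its last target.

### The job

Lift the wedge-shaped casting out of the open mould, seat it flat in the test nest with its thin end at the nest's open end, and let go of it. Then take the spring-tipped gauge from its stand and hold it square to the casting's sloping face, its tip inside the marked ring and pressed lightly so that the spring tip is pushed about half way in; finish while still holding it there. Leave the marker pen, the timer and the forceps lying nearby alone.

Things in the scene. Friction and masses are not known exactly. Their poses are not given: they have to be found in the camera images.
- mould: dark steel lower mould half, fixed, a block 130 (x) x 90 (y) x 26 mm high. Origin: centre of its underside. In its top a straight-walled cavity 83 (x) x 43 (y) x 12 mm deep, centred
- casting: loose aluminium wedge, 220 g, 80 (x) x 40 (y) mm, long sides upright and parallel. Origin: centre of flat underside. Thin (-x) end 24 mm thick; top rises from there at 20 degrees to 44 mm at x = +15 mm, then level to the thick +x end. Starts in the mould cavity, axes along the mould's, underside 14 mm above the worktop; all more than 12 mm above its underside is clear of the mould
- spot (a point): centre of the marked ring (dark thin circle, 16 mm outside, 13.6 mm inside) in the middle of the casting's sloping face, at x = -12.5, y = 0, z = 34 mm in the casting's frame. Its z axis is the outward normal of the sloping face, its y axis is the casting's y axis
- nest: fixed aluminium plate 110 (x) x 70 (y) x 6 mm with steel walls 10 mm high (tops 16 mm above the worktop) round a pocket 84 mm long (x) and 44 mm wide (y), centred: walls on both long sides and on the +x end; the -x end is open. Origin: centre of its underside
- nest_floor (a point): centre of the pocket's floor, 6 mm above the nest's underside; the casting's origin belongs here, its x axis along the nest's x axis (thin end at the open -x end)
- stand: fixed white bridge-shaped stand, 70 (x) x 74 (y) mm, top surface 66 mm above the worktop, with a 25 mm square hole through its 10 mm top plate, centred. Origin: centre of its underside
- gauge: loose hand gauge, 160 g, 137 mm long. Origin: tip when the spring is free; z from tip to handle. Plunger 6 mm thick (z 0-14 mm), nose and 22 mm round barrel (14-58), flange 34 mm (58-63), square handle 24 x 24 mm along x and y, all free to grasp (63-133), small cap (to 137). Starts upright in the stand's hole, flange on the stand's top, tip 8 mm above the worktop; lifts out 50 mm straight up
- gauge_plunger (a joint): how far the gauge's spring tip is pushed in, in m: 0 free, 0.010 fully in. It starts to move at 1 N, needs 3.5 N half way (0.005) and 6 N at the full stroke (500 N/m)
- gauge_tip (a point): the end of the plunger, moving with it
- marker_1: white marker pen with a blue cap, 133 mm long (y) and 12 mm thick, lying on the worktop at the robot's left, a loose bystander. Origin: centre of its underside
- timer: small white count-down timer, 39 (x) x 68 (y) x 62 mm high, standing on the worktop, a loose bystander. Origin: centre of its underside
- forceps: steel forceps 144 mm long lying on the worktop, a loose bystander. Origin: centre of its underside
Mind the look-alikes: they are no part of the job. Of the things that look like the stand, take the one that is nearest to the robot's base at the start.

How it is judged:
By the outcome, as a careful person would: the job done as asked, in the order asked, and still so for the second after the job is handed in, while the arm keeps its last pose, push and grip.
It also fails if it takes over 48 s, if anything falls off the work surface, if the arm or the gripper's body presses on something with over 40 N, if the wrist force passes 120 N, or if a joint passes its speed limit or range.

## Working session

There is one attempt and no reset: what is moved stays moved. The work goes in short steps, Python scripts to look and compute and a shell command to move; the robot and the scene stay as the last step left them, time stands still between calls to the robot, and variables do not carry over. Pictures are saved under pics/ and viewed, and the job is handed in when it is done.

```bash
ls; mkdir -p pics
python3 - <<'E'
from plant import *
import cv2
o=get_obs();print(o)
for n in("scene","side","wrist"):
    s=snapshot(n);cv2.imwrite(f"pics/{n}0.png",s["image"][:,:,::-1]);print(n,s["fx"],s["cx"],s["cy"],s["rvec"],s["tvec"])
E
```

```text
pics
{'clock': 0.0, 'joint_pos': array([-5.01288148e+01,  2.05918430e+01,  6.35981756e-01, -1.94513805e-02,
       -7.01359365e+01, -1.65068828e+01]), 'qvel': array([ 0.00255284, -0.06351999,  0.04255325,  0.02385428,  0.07207464,
        0.0086299 ]), 'tau': array([-1.67032135e-04, -5.82702613e+01,  2.93050861e+01,  6.99724317e+00,
        6.79077086e-03, -1.48189620e-04]), 'tool_pos': array([ 0.26747942, -0.61923084,  0.22563696]), 'orientation': array([ 1.79906790e+02, -8.55294003e-03, -1.56642315e+02]), 'force': array([-0.14215869,  0.44210307, -0.27924873]), 'moment': array([0.02891572, 0.02381072, 0.02755901]), 'opening': 0.08756899017065707}
scene 597.3236793906539 316.0621668370841 241.96769371311754 [ 1.19780956 -2.28935147  0.99175276] [0.40206361 0.36060388 1.26778477]
side 549.6739945836126 318.3183037489202 226.2192442612454 [ 0.16656073 -2.6024639   1.6029056 ] [0.57185805 0.04500557 1.41093746]
wrist 406.96226338016214 328.9711662221702 242.8920321453522 [-1.62442714 -2.4711051  -0.36870547] [ 0.67461631 -0.03623449  0.39150136]
```

View pics/scene0.png

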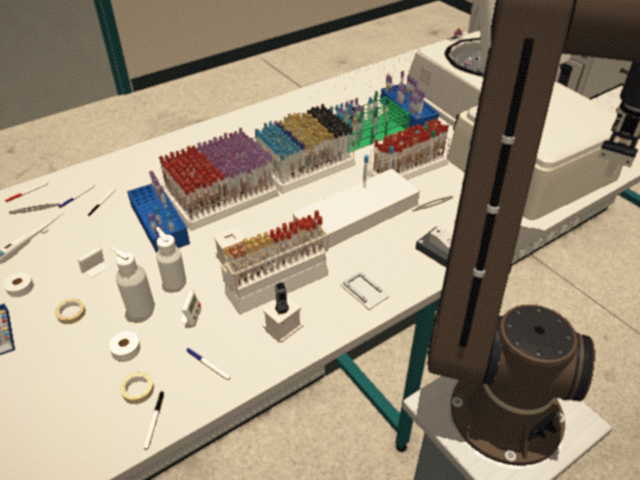

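View pics/side0.png

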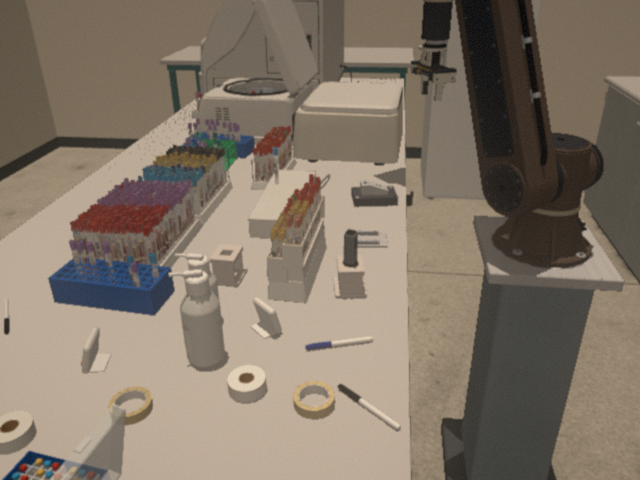

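View pics/wrist0.png

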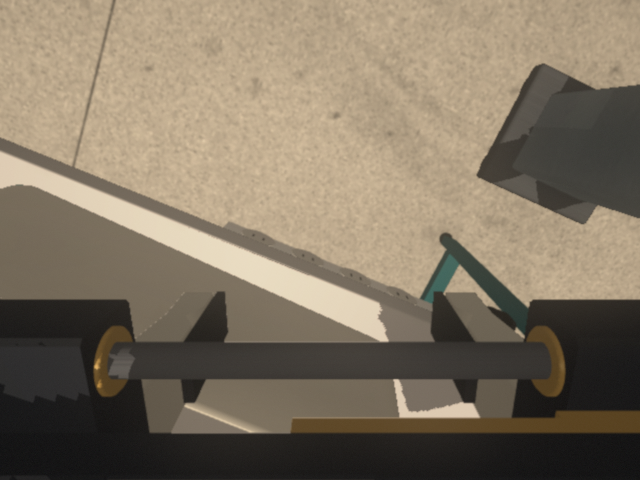

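Scene view: stand with gauge at about (283,315), a second stand-like block at (230,243), a flat framed plate (nest?) at (365,288), and a dark block with a pale top (mould and casting?) at (437,245), partly hidden by the arm. In the side view these are at (350,270), (226,262), (370,240) and (375,192).

```bash
cat > h.py <<'E'
from plant import *
import cv2, numpy as np
from scipy.spatial.transform import Rotation as R
def K(s): return np.array([[s["fx"],0,s["cx"]],[0,s["fy"],s["cy"]],[0,0,1]])
def cam(s):
    Rm=cv2.Rodrigues(np.array(s["rvec"],float))[0]; return Rm,np.array(s["tvec"],float)
def ray(s,px):
    Rm,t=cam(s); d=Rm.T@np.linalg.inv(K(s))@np.array([px[0],px[1],1.0]); return -Rm.T@t,d
def onz(s,px,z):
    c,d=ray(s,px); return c+d*(z-c[2])/d[2]
def tri(obs):
    A=np.zeros((3,3));b=np.zeros(3)
    for s,px in obs:
        c,d=ray(s,px);d=d/np.linalg.norm(d);P=np.eye(3)-d[None].T@d[None];A+=P;b+=P@c
    return np.linalg.solve(A,b)
def proj(s,P):
    return cv2.projectPoints(np.atleast_2d(np.array(P,float)),np.array(s["rvec"],float),np.array(s["tvec"],float),K(s),None)[0][:,0]
def crop(s,name,x0,y0,x1,y1,k):
    im=s["image"][y0:y1,x0:x1,::-1]; cv2.imwrite("pics/"+name,cv2.resize(im,None,fx=k,fy=k,interpolation=cv2.INTER_CUBIC))
E
python3 - <<'E'
from h import *
np.set_printoptions(precision=4,suppress=True)
S={n:snapshot(n) for n in("scene","side")}
zs=dict(mould=0,casting=.014,nest=0,nest_floor=.006,stand=0,gauge=.008,spot=.048,marker_1=0,timer=0,forceps=0)
for t,z in zs.items():
    for n in S:
        for r in landmark_of(t,n)[:4]: print(t,n,round(r["score"],2),np.round(r["position"],1),onz(S[n],r["position"],z)[:2])
    for n in S:
        for r in search_frame(t,n)[:3]: print("  box",n,round(r["score"],2),np.round(r["bbox"]))
crop(S["scene"],"c1.png",200,210,480,350,2.8)
crop(S["side"],"c2.png",200,160,420,350,3)
E
```

```text
mould scene 0.79 [442.6 249. ] [ 0.4431 -0.2385]
mould side 0.68 [374.1 202.4] [ 0.4366 -0.2121]
  box scene 0.58 [432. 247.  37.  36.]
  box side 0.78 [375. 200.  46.  23.]
casting scene 0.87 [443.6 248. ] [ 0.4348 -0.2316]
casting scene 0.74 [190.5 316.2] [0.6091 0.4365]
casting side 0.75 [373.  196.9] [ 0.4408 -0.2209]
  box scene 0.87 [442. 240.  19.  27.]
  box scene 0.4 [365. 291.  46.  36.]
nest scene 0.87 [363.9 290.3] [0.4459 0.032 ]
nest side 0.63 [364.  237.5] [0.453  0.0169]
  box scene 0.63 [364. 290.  48.  37.]
  box side 0.94 [374. 240.  28.  18.]
nest_floor scene 0.96 [364.7 285.8] [0.4528 0.0244]
nest_floor side 0.83 [361.6 239.6] [0.4579 0.0407]
  box scene 0.95 [363. 289.  50.  38.]
  box side 0.62 [370. 239.  32.  21.]
stand scene 0.82 [283.  325.7] [0.4666 0.2629]
stand scene 0.76 [233.6 254.4] [0.7512 0.241 ]
stand side 0.63 [229.6 277.7] [0.7516 0.2526]
stand side 0.58 [346.  291.5] [0.4771 0.2785]
  box scene 0.84 [230. 244.  31.  33.]
  box scene 0.63 [282. 320.  44.  41.]
  box side 0.67 [229. 266.  42.  44.]
  box side 0.62 [349. 280.  31.  45.]
gauge scene
[... 182 characters left out ...]
 188.1] [ 0.4128 -0.2111]
  box scene 0.71 [194. 308.  18.  36.]
  box scene 0.69 [442. 239.  23.  26.]
  box side 0.83 [374. 189.  26.  13.]
  box side 0.26 [266. 318.  31.  38.]
marker_1 scene 0.82 [209.6 363.1] [0.4704 0.4584]
marker_1 side 0.82 [338.2 344.9] [0.4754 0.4649]
  box scene 0.57 [441. 239.  24.  28.]
  box scene 0.55 [210. 361.  44.  33.]
  box side 0.73 [341. 346.  68.   9.]
timer side 0.58 [346.7 290.3] [0.476  0.2735]
timer side 0.57 [264.9 328.6] [0.6272 0.4317]
  box scene 0.61 [192. 306.  16.  36.]
  box side 0.84 [267. 318.  26.  42.]
forceps scene 0.77 [430.1 198.9] [ 0.624 -0.359]
forceps side 0.39 [322.7 182.7] [ 0.6103 -0.3509]
  box scene 0.6 [434. 201.  42.  11.]
```

View pics/c1.png

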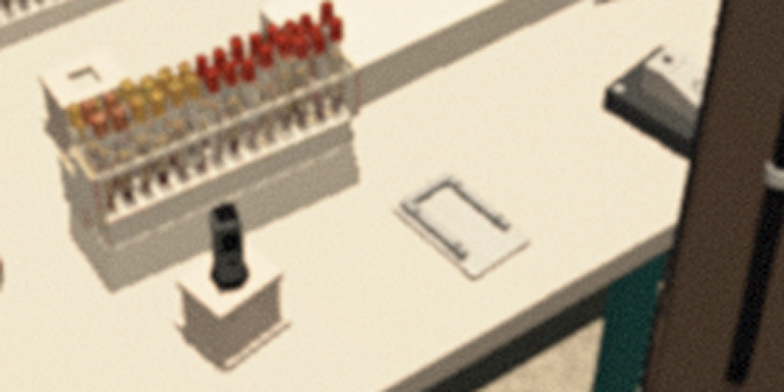

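View pics/c2.png

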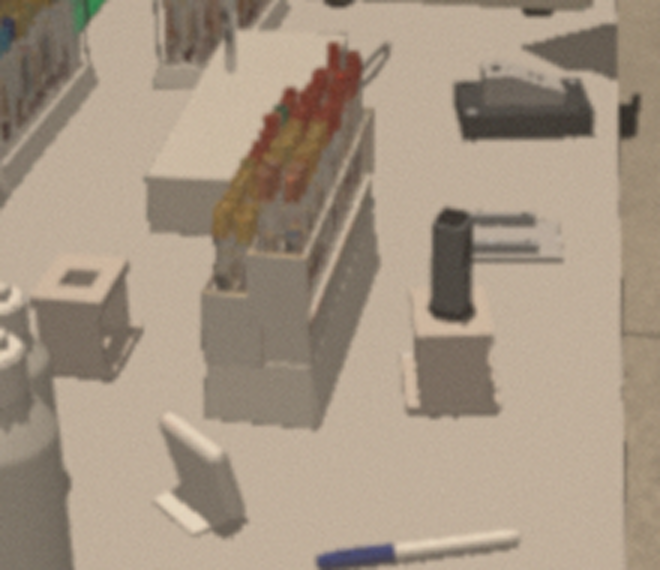

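Run:
```python
from h import *
np.set_printoptions(precision=4,suppress=True)
s=snapshot("wrist");Rm,t=cam(s);c=-Rm.T@t
o=get_obs();T=R.from_euler("xyz",o["orientation"],degrees=True).as_matrix();p=o["tool_pos"]
print("cam in tool",T.T@(c-p),"\n",T.T@Rm.T)
# side-view corners of the mould block and nest
```

```text
cam in tool [ 0.0794 -0.0001 -0.1589] 
 [[ 0.0001 -0.9565 -0.2916]
 [ 1.      0.0003 -0.0007]
 [ 0.0008 -0.2916  0.9565]]
```

```bash
python3 -m inch '[{"az":10,"dx":-60,"dy":56},{"az":20,"dx":-105,"dy":98,"dz":5},{"az":23.3,"dx":-150,"dy":140,"dz":10},{"az":23.3,"dx":-195,"dy":182,"dz":15},{"az":23.3,"dx":-240,"dy":225,"dz":20},{"az":23.3,"dx":-280,"dy":262,"dz":25},{"az":23.3,"dx":-314,"dy":294,"dz":27},{"az":23.3,"dx":-314,"dy":294,"dz":27}]'
python3 - <<'E'
from h import *
np.set_printoptions(precision=4,suppress=True)
s=snapshot("wrist");cv2.imwrite("pics/w1.png",s["image"][:,:,::-1])
o=get_obs();print(o["clock"],o["joint_pos"],o["tool_pos"],o["orientation"],o["force"])
for t,z in dict(mould=0,casting=.014,spot=.048).items():
    for r in landmark_of(t,"wrist")[:3]: print(t,round(r["score"],2),np.round(r["position"],1),onz(s,r["position"],z)[:2])
E
```

```text
2.35 [-50.1283  20.5455   0.6829   0.0007 -70.1358 -16.5073] [ 0.2677 -0.6196  0.2266] [-179.9982   -0.0002 -156.6354] [-0.7254 -0.5355 -0.1564]$[0]: bad value
```

View pics/w1.png

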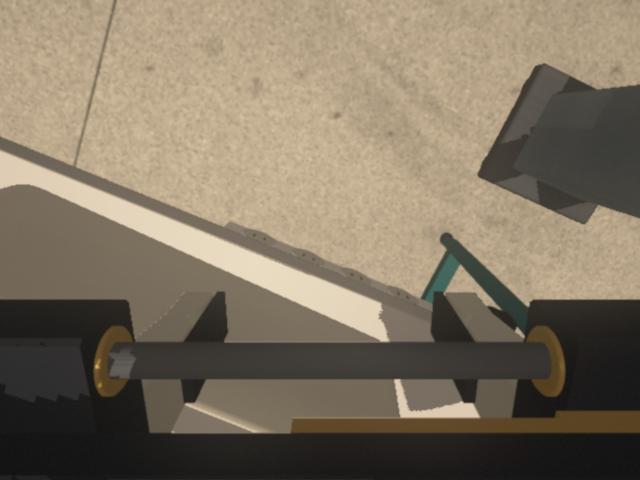

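```bash
python3 -m inch '[{"ax":0,"ay":0,"az":10,"dx":-60,"dy":56,"dz":0,"fingers":87.6},{"ax":0,"ay":0,"az":20,"dx":-105,"dy":98,"dz":5,"fingers":87.6},{"ax":0,"ay":0,"az":23.3,"dx":-150,"dy":140,"dz":10,"fingers":87.6},{"ax":0,"ay":0,"az":23.3,"dx":-195,"dy":182,"dz":15,"fingers":87.6},{"ax":0,"ay":0,"az":23.3,"dx":-240,"dy":225,"dz":20,"fingers":87.6},{"ax":0,"ay":0,"az":23.3,"dx":-280,"dy":262,"dz":25,"fingers":87.6},{"ax":0,"ay":0,"az":23.3,"dx":-314,"dy":294,"dz":27,"fingers":87.6},{"ax":0,"ay":0,"az":23.3,"dx":-314,"dy":294,"dz":27,"fingers":87.6}]'
python3 - <<'E'
from h import *
np.set_printoptions(precision=4,suppress=True)
s=snapshot("wrist");cv2.imwrite("pics/w1.png",s["image"][:,:,::-1])
import pickle;pickle.dump(s,open("w1.pkl","wb"))
o=get_obs();print(o["clock"],o["joint_pos"],o["tool_pos"],o["orientation"],o["force"])
for t,z in dict(mould=0,casting=.014,spot=.048).items():
    for r in landmark_of(t,"wrist")[:3]: print(t,round(r["score"],2),np.round(r["position"],1),onz(s,r["position"],z)[:2])
E
```

```text
clock: 3.5
tool_pos: [0.4407, -0.2222, 0.1998]
orientation: [180.0, 0.0, -179.6]
force: [-1.2, -0.3, -0.1]
opening: 0.0876
3.55 [ -4.0713   4.4789 -23.9522   0.002  -61.5416 -85.6452] [ 0.4401 -0.2236  0.1998] [-179.9962    0.0271 -179.7156] [ 0.1065 -0.3003  0.5034]
casting 0.58 [313.4 209. ] [ 0.4362 -0.2361]
spot 0.82 [306.6 199.7] [ 0.4215 -0.2401]
spot 0.26 [311.7 209.7] [ 0.4294 -0.2362]
```

View pics/w1.png

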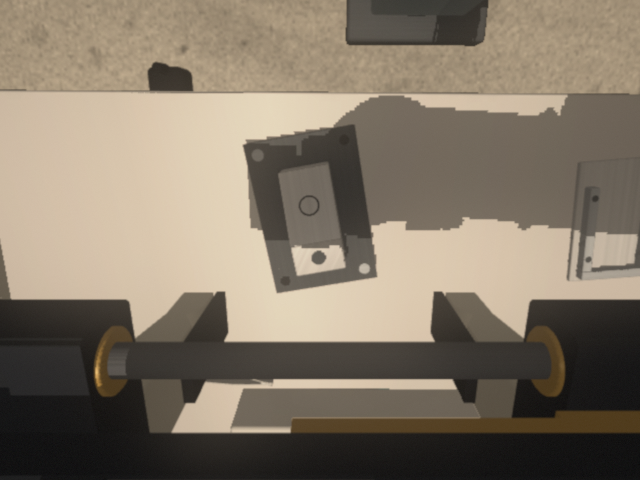

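Wrist view: the mould is the dark block with corners near (245,145), (354,125), (377,277) and (278,292). The casting lies in it, with the ring at (308,205) and its bright thick end at (318,262), so the thin end points towards the robot. The nest's edge is at the right, about (600,220).

Run:
```python
from h import *
import pickle;s=pickle.load(open("w1.pkl","rb"))
crop(s,"w1c.png",230,110,390,310,3)
r=trace("casting","wrist")[:2]
for q in r: print(q["score"],q["bbox"])
r=trace("mould","wrist")[:2]
for q in r: print(q["score"],q["bbox"])
```

```text
0.73 [309.6, 217.6, 68.0, 110.9]
0.69 [311.5, 207.4, 134.2, 172.6]
```

View pics/w1c.png

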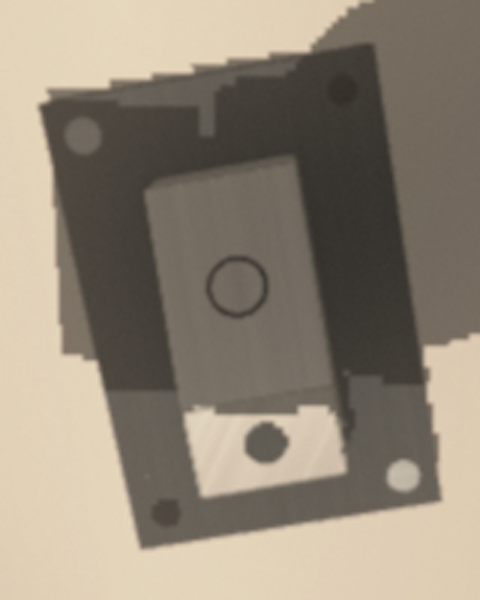

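```bash
cat > fit.py <<'E'
from h import *
from scipy.optimize import least_squares
def fit(s,P,px,x0,free_z=False,out=True):
    P=np.array(P,float);px=np.array(px,float)
    def f(v):
        Rz=R.from_euler("z",v[2]).as_matrix()
        return (proj(s,P@Rz.T+np.array([v[0],v[1],0]))-px).ravel()
    r=least_squares(f,x0)
    if out: print("x y yaw",r.x[:2].round(4),np.degrees(r.x[2]).round(2),"res",r.fun.reshape(-1,2).round(1).tolist())
    return r.x
E
python3 - <<'E'
from fit import *
import pickle;s=pickle.load(open("w1.pkl","rb"))
c=lambda L:[(a/3+230-.33,b/3+110-.33) for a,b in L]
fit(s,[(-.065,-.045,.026),(-.065,.045,.026),(.065,.045,.026),(.065,-.045,.026)],c([(40,103),(373,44),(440,500),(141,548)]),[.44,-.23,0])
fit(s,[(-.0125,0,.048),(-.04,-.02,.038),(-.04,.02,.038),(.04,.02,.058),(.04,-.02,.058)],c([(238,286),(147,190),(296,155),(347,471),(203,497)]),[.44,-.23,0])
E
```

```text
x y yaw [ 0.4374 -0.2361] 10.09 res [[-0.4, 0.1], [0.4, -0.1], [0.4, 0.1], [-0.4, 0.0]]
x y yaw [ 0.4373 -0.2357] 10.76 res [[0.2, -0.8], [-0.7, -0.9], [-0.1, 1.5], [1.2, 0.2], [-0.6, 0.1]]
```

```bash
python3 -m inch '[{"ax":0,"ay":0,"az":-9.9,"dx":-1.2,"dy":-11.7,"dz":50,"fingers":87.6},{"ax":0,"ay":0,"az":-9.9,"dx":-1.2,"dy":-11.7,"dz":100,"fingers":87.6},{"ax":0,"ay":0,"az":-9.9,"dx":-1.2,"dy":-11.7,"dz":140,"fingers":87.6},{"ax":0,"ay":0,"az":-9.9,"dx":-1.2,"dy":-11.7,"dz":165,"fingers":75},{"ax":0,"ay":0,"az":-9.9,"dx":-1.2,"dy":-11.7,"dz":170.5,"fingers":60},{"ax":0,"ay":0,"az":-9.9,"dx":-1.2,"dy":-11.7,"dz":170.5,"fingers":60}]'
python3 - <<'E'
from h import *
np.set_printoptions(precision=4,suppress=True)
s=snapshot("wrist");cv2.imwrite("pics/w2.png",s["image"][:,:,::-1])
o=get_obs();print(o["clock"],o["joint_pos"],o["tool_pos"],o["orientation"],o["force"],o["opening"])
E
```

```text
clock: 4.55
tool_pos: [0.4406, -0.2376, 0.0294]
orientation: [-180.0, -0.0, -170.1]
force: [0.1, 0.0, 0.5]
opening: 0.0641
4.6 [ -5.7748  17.1473 -34.9374   0.0199 -37.848  -74.307 ] [ 0.4411 -0.2375  0.0299] [-179.97      0.0615 -170.066 ] [0.1896 0.5088 1.0122] 0.06143992929920874
```

View pics/w2.png

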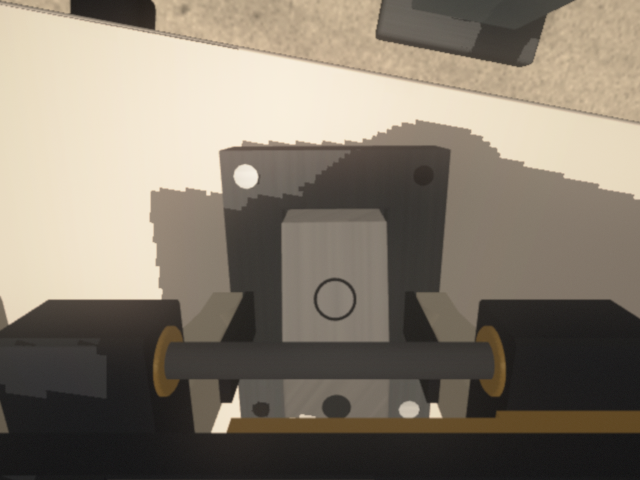

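The casting sits squarely between the jaws, centred at column 334 against 330 for the jaws' midpoint, which is about 2 mm. I'll shift by 2 mm and close.

```bash
python3 -m inch '[{"ax":0,"ay":0,"az":0,"dx":0,"dy":1.9,"dz":0,"fingers":50},{"ax":0,"ay":0,"az":0,"dx":0,"dy":1.9,"dz":0,"fingers":30},{"ax":0,"ay":0,"az":0,"dx":0,"dy":1.9,"dz":0,"fingers":30},{"ax":0,"ay":0,"az":0,"dx":0,"dy":1.9,"dz":0,"fingers":30},{"ax":0,"ay":0,"az":0,"dx":0,"dy":1.9,"dz":0,"fingers":30}]'
python3 - <<'E'
from h import *
np.set_printoptions(precision=4,suppress=True)
o=get_obs();print(o["clock"],o["joint_pos"],o["tool_pos"],o["orientation"],o["force"],o["opening"])
E
```

```text
clock: 5.22
tool_pos: [0.4406, -0.235, 0.0297]
orientation: [-180.0, 0.0, -170.0]
force: [-1.2, 1.5, 6.7]
opening: 0.04
5.225 [ -5.4808  17.049  -35.1262   0.0099 -37.7734 -74.5375] [ 0.4406 -0.235   0.0297] [-179.9805    0.048  -170.0105] [-1.1972  1.4586  6.7427] 0.039977854503926005
```

```bash
python3 -m inch '[{"ax":0,"ay":0,"az":0,"dx":0,"dy":0,"dz":-15,"fingers":30},{"ax":0,"ay":0,"az":0,"dx":0,"dy":0,"dz":-50,"fingers":30},{"ax":0,"ay":0,"az":4,"dx":-25,"dy":30,"dz":-90,"fingers":30},{"ax":0,"ay":0,"az":8,"dx":-50,"dy":75,"dz":-120,"fingers":30},{"ax":0,"ay":0,"az":10,"dx":-75,"dy":125,"dz":-140,"fingers":30},{"ax":0,"ay":0,"az":10,"dx":-100,"dy":180,"dz":-150,"fingers":30},{"ax":0,"ay":0,"az":10,"dx":-123,"dy":237,"dz":-160,"fingers":30},{"ax":0,"ay":0,"az":10,"dx":-123,"dy":237,"dz":-160,"fingers":30}]'
python3 - <<'E'
from h import *
np.set_printoptions(precision=4,suppress=True)
import pickle
s=snapshot("wrist");cv2.imwrite("pics/w3.png",s["image"][:,:,::-1]);pickle.dump(s,open("w3.pkl","wb"))
o=get_obs();print(o["clock"],o["joint_pos"],o["tool_pos"],o["orientation"],o["force"],o["opening"])
E
```

```text
clock: 6.22
tool_pos: [0.5213, 0.0235, 0.1895]
orientation: [179.9, 0.1, -179.8]
force: [-0.2, -0.5, -2.4]
opening: 0.0398
6.275 [  23.9842    7.7064  -21.7509   -0.0282  -60.5569 -113.8092] [0.5203 0.0217 0.1889] [ 179.9833   -0.0228 -179.8389] [-0.3783 -1.0486 -2.9514] 0.03979401061859517
```

View pics/w3.png

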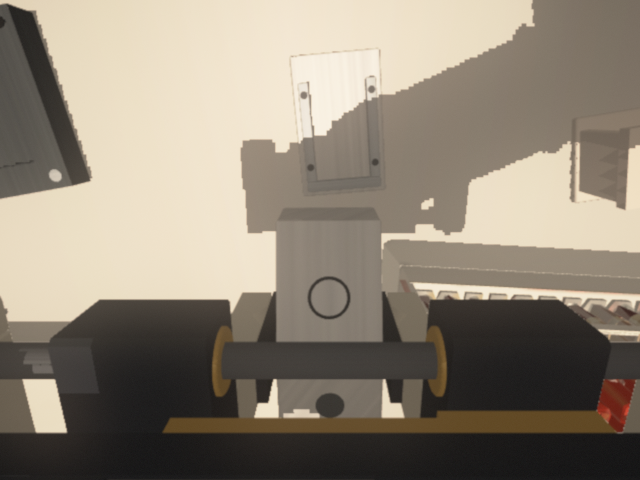

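The casting is held, with its ring at (328,297). The nest is at top centre, its plate corners near (291,57), (380,49), (384,188) and (304,194); its open end is at the top, towards the robot. The rack's near corner is at about (390,245).

Run:
```python
from h import *
import pickle;s=pickle.load(open("w3.pkl","rb"))
crop(s,"w3c.png",270,30,400,210,4)
print(onz(s,(385,240),.0),onz(s,(402,290),.08))
```

```text
[0.54563981 0.07337193 0.        ] [0.55903386 0.07556555 0.08      ]
```

View pics/w3c.png

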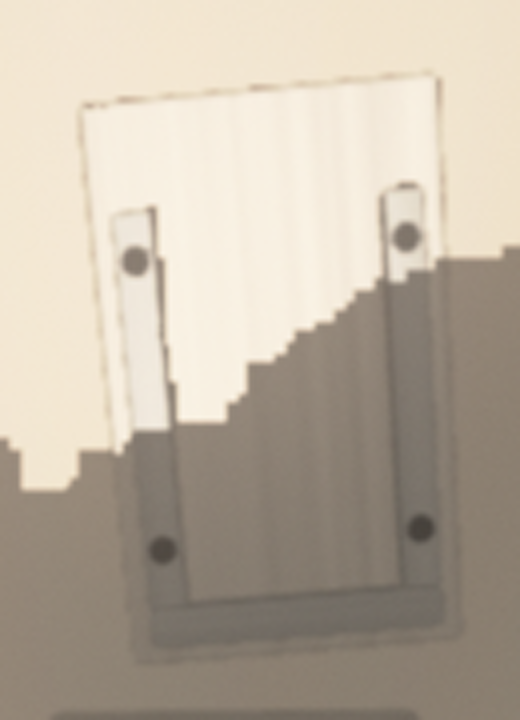

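```bash
python3 - <<'E'
from fit import *
import pickle;s=pickle.load(open("w3.pkl","rb"))
c=lambda L:[(a/4+270-.4,b/4+30-.4) for a,b in L]
A=[(-.055,-.035,.006),(-.055,.035,.006),(.055,.035,.006),(.055,-.035,.006)];a=[(82,107),(440,75),(463,632),(135,662)]
B=[(.042,-.022,.016),(.042,.022,.016)];b=[(190,603),(401,585)]
fit(s,A,c(a),[.44,.02,0]); fit(s,A+B,c(a+b),[.44,.02,0])
# casting in gripper
E
python3 - <<'E'
from h import *
import pickle;s=pickle.load(open("w3.pkl","rb"))
crop(s,"w3d.png",255,190,405,420,3)
E
```

```text
x y yaw [0.4474 0.0316] 4.89 res [[-0.9, -1.1], [0.4, -1.2], [0.4, 1.8], [0.1, 1.0]]
x y yaw [0.4471 0.0315] 4.86 res [[-1.0, -1.5], [0.3, -1.5], [0.3, 1.5], [-0.1, 0.6], [-0.3, 0.6], [0.8, 0.8]]
```

View pics/w3d.png

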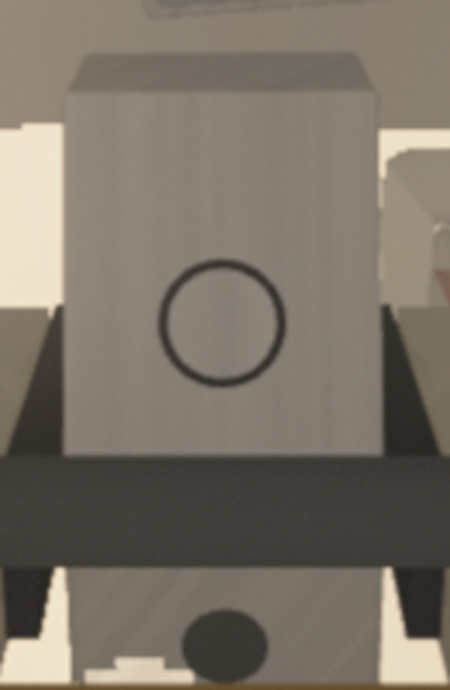

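Run:
```python
from fit import *
import pickle;s=pickle.load(open("w3.pkl","rb"))
c=lambda L:[(a/3+255-.33,b/3+190-.33) for a,b in L]
zb=.1889-.0157
for zz in (zb-.002,zb,zb+.002):
  fit(s,[(-.0125,0,zz+.034),(-.04,-.02,zz+.024),(-.04,.02,zz+.024)],c([(222,323),(65,93),(376,93)]),[.51,.02,0])
```

```text
x y yaw [0.5198 0.023 ] 0.4 res [[-0.2, -0.4], [0.3, 0.3], [-0.1, 0.1]]
x y yaw [0.5192 0.023 ] 0.4 res [[-0.2, 0.3], [-0.4, 0.0], [0.6, -0.2]]
x y yaw [0.5185 0.023 ] 0.4 res [[-0.2, 1.0], [-1.1, -0.3], [1.3, -0.6]]
```

```bash
python3 -m inch '[{"ax":0,"ay":0,"az":-4.6,"dx":45,"dy":8.5,"dz":20,"fingers":30},{"ax":0,"ay":0,"az":-4.6,"dx":72,"dy":8.5,"dz":60,"fingers":30},{"ax":0,"ay":0,"az":-4.6,"dx":72,"dy":8.5,"dz":100,"fingers":30},{"ax":0,"ay":0,"az":-4.6,"dx":72,"dy":8.5,"dz":130,"fingers":30},{"ax":0,"ay":0,"az":-4.6,"dx":72,"dy":8.5,"dz":143,"fingers":30},{"ax":0,"ay":0,"az":-4.6,"dx":72,"dy":8.5,"dz":143,"fingers":30},{"ax":0,"ay":0,"az":-4.6,"dx":72,"dy":8.5,"dz":143,"fingers":30}]'
python3 - <<'E'
from h import *
np.set_printoptions(precision=4,suppress=True)
import pickle
s=snapshot("wrist");cv2.imwrite("pics/w4.png",s["image"][:,:,::-1]);pickle.dump(s,open("w4.pkl","wb"))
crop(s,"w4c.png",240,120,430,320,4)
o=get_obs();print(o["clock"],o["joint_pos"],o["tool_pos"],o["orientation"],o["force"],o["opening"])
E
```

```text
clock: 7.15
tool_pos: [0.4491, 0.0283, 0.047]
orientation: [180.0, 0.1, -175.4]
force: [0.7, 0.1, -1.7]
opening: 0.0398
7.2 [  28.8509   11.3743  -40.2611    0.0146  -38.257  -114.3058] [0.4492 0.0284 0.0471] [ 179.9639    0.1018 -175.4435] [-0.1432  0.2779 -2.1672] 0.039795508718119585
```

View pics/w4.png

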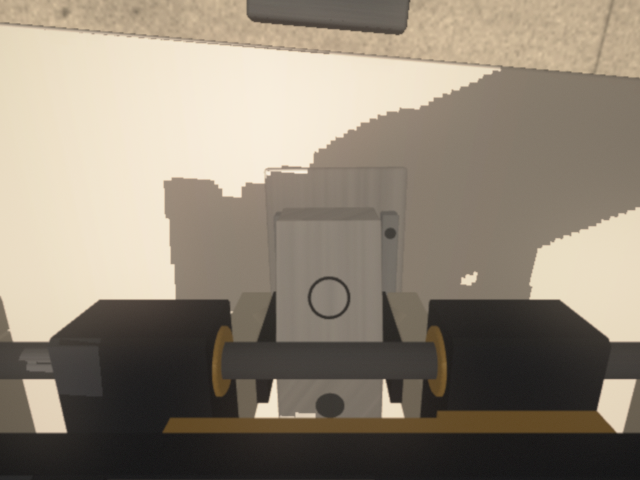

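View pics/w4c.png

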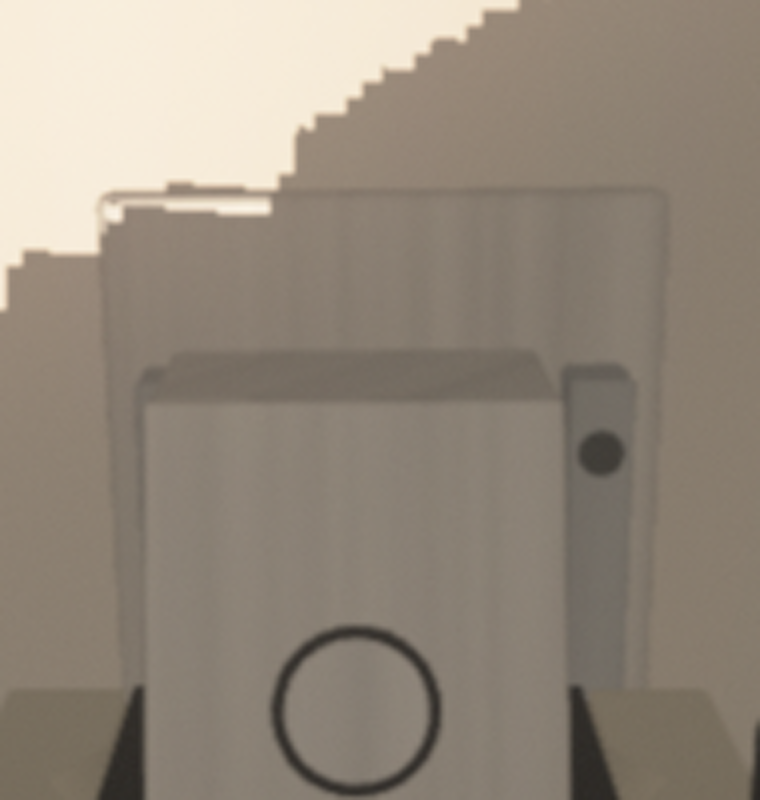

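Run:
```python
from fit import *
import pickle;s=pickle.load(open("w4.pkl","rb"))
c=lambda L:[(a/4+240-.4,b/4+120-.4) for a,b in L]
zb=.0471-.0157
fit(s,[(-.0125,0,zb+.034),(-.04,-.02,zb+.024),(-.04,.02,zb+.024),(-.04,-.02,zb),(-.04,.02,zb)],c([(356,711),(145,401),(563,401),(175,352),(537,352)]),[.45,.03,.08])
fit(s,[(-.0125,0,zb+.034),(-.04,-.02,zb+.024),(-.04,.02,zb+.024)],c([(356,711),(145,401),(563,401)]),[.45,.03,.08])
fit(s,[(-.055,-.035,.006),(-.055,.035,.006)],c([(99,191),(667,189)]),[.45,.03,.08])
v=fit(s,[(-.055,-.035,.006),(-.055,.035,.006),(-.055,-.035,0),(-.055,.035,0)],c([(99,191),(667,189),(99,191),(667,189)]),[.45,.03,.08],out=False)
# inner wall lines predicted for the fitted nest
for yaw in(4.6,5.0):
  Rz=R.from_euler("z",yaw,degrees=True).as_matrix()
  P=np.array([(-.04,.022,.016),(-.02,.022,.016),(-.04,.033,.016),(-.04,-.033,.016)])@Rz.T+[.4472,.0315,0]
  print((proj(s,P)-[240,120])*4)
```

```text
x y yaw [0.4466 0.0275] 4.64 res [[-0.2, 0.3], [-0.2, 0.4], [0.6, 0.3], [-0.8, -0.5], [0.4, -0.6]]
x y yaw [0.4465 0.0275] 4.72 res [[-0.2, -0.0], [-0.3, 0.2], [0.5, -0.1]]
x y yaw [0.447 0.031] 4.76 res [[-1.1, 0.1], [1.1, 0.1]]
[[573.17135374 328.13338348]
 [566.86411779 489.88218782]
 [666.19736373 328.07357395]
 [108.1057425  328.43238967]]
[[570.85433567 326.86277716]
 [565.76044886 488.68101064]
 [663.93516847 326.16255396]
 [105.84097559 330.36095321]]
```

The casting sits about 3.5 mm too far to -y relative to the nest. I'll correct that, lower to just above the walls and look again.

```bash
python3 -m inch '[{"ax":0,"ay":0,"az":-0.1,"dx":-0.8,"dy":3.5,"dz":5,"fingers":30},{"ax":0,"ay":0,"az":-0.1,"dx":-0.8,"dy":3.5,"dz":12,"fingers":30},{"ax":0,"ay":0,"az":-0.1,"dx":-0.8,"dy":3.5,"dz":12,"fingers":30}]'
python3 - <<'E'
from fit import *
np.set_printoptions(precision=4,suppress=True)
import pickle
s=snapshot("wrist");pickle.dump(s,open("w5.pkl","wb"))
crop(s,"w5c.png",240,120,430,320,4)
o=get_obs();print(o["clock"],o["tool_pos"],o["orientation"],o["force"],o["opening"])
E
```

```text
clock: 7.58
tool_pos: [0.4484, 0.0316, 0.0335]
orientation: [-180.0, -0.1, -175.3]
force: [-0.4, -0.1, -2.1]
opening: 0.0401
7.625 [0.4485 0.0317 0.0337] [-179.9784   -0.0502 -175.3256] [ 0.0004 -0.7372 -2.0713] 0.039864982438345846
```

View pics/w5c.png

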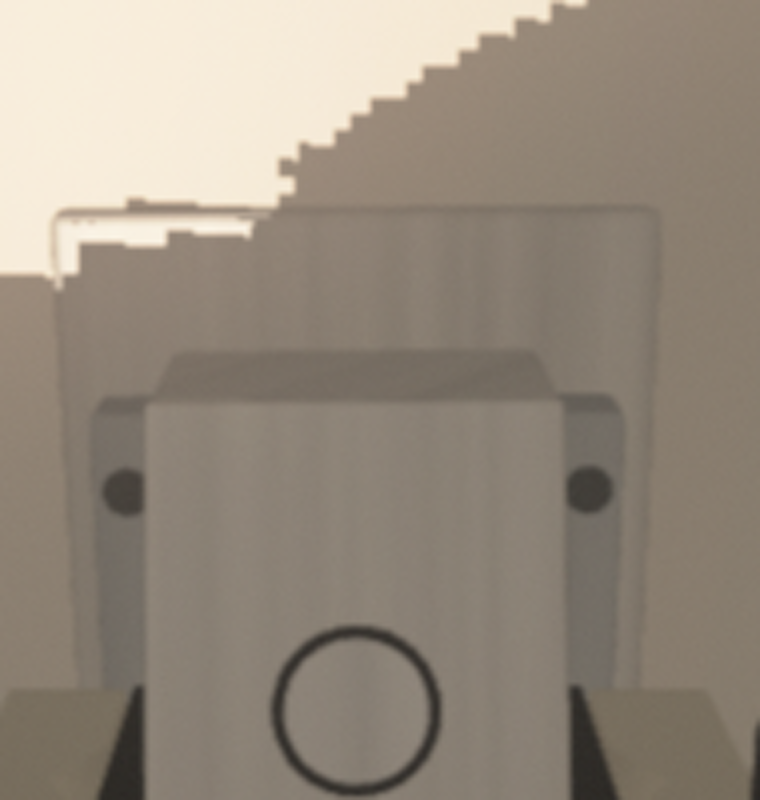

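Run:
```python
from fit import *
import pickle;s=pickle.load(open("w5.pkl","rb"))
c=lambda L:[(a/4+240-.4,b/4+120-.4) for a,b in L]
zb=.0337-.0157
fit(s,[(-.04,-.02,zb),(-.04,.02,zb),(-.0125,0,zb+.034),(-.04,-.02,zb+.024),(-.04,.02,zb+.024)],c([(175,352),(537,352),(356,711),(145,401),(563,401)]),[.45,.03,.08])
fit(s,[(-.055,-.035,.006),(-.055,.035,.006)],c([(52,210),(661,207)]),[.45,.03,.08])
```

```text
x y yaw [0.4459 0.0309] 4.78 res [[-0.7, -0.4], [0.4, -0.5], [-0.2, 0.3], [-0.2, 0.4], [0.6, 0.2]]
x y yaw [0.4471 0.0313] 4.97 res [[-0.8, 0.1], [0.8, 0.0]]
```

```bash
python3 -m inch '[{"ax":0,"ay":0,"az":-0.2,"dx":-1,"dy":0.3,"dz":0,"fingers":30},{"ax":0,"ay":0,"az":-0.2,"dx":-1,"dy":0.3,"dz":5,"fingers":30},{"ax":0,"ay":0,"az":-0.2,"dx":-1,"dy":0.3,"dz":9,"fingers":30},{"ax":0,"ay":0,"az":-0.2,"dx":-1,"dy":0.3,"dz":11.6,"fingers":30},{"ax":0,"ay":0,"az":-0.2,"dx":-1,"dy":0.3,"dz":11.6,"fingers":30}]'
```

```text
clock: 8.25
tool_pos: [0.4497, 0.0321, 0.0222]
orientation: [-180.0, -0.0, -175.1]
force: [0.6, -0.0, -2.2]
opening: 0.0394
```

```bash
python3 -m inch '[{"ax":0,"ay":0,"az":0,"dx":0,"dy":0,"dz":0.6,"fingers":30},{"ax":0,"ay":0,"az":0,"dx":0,"dy":0,"dz":0.6,"fingers":30}]'
```

```text
clock: 8.5
tool_pos: [0.4499, 0.0322, 0.0219]
orientation: [180.0, 0.0, -175.1]
force: [-0.8, -0.2, -2.3]
opening: 0.0397
```

```bash
python3 -m inch '[{"ax":0,"ay":0,"az":0,"dx":0,"dy":0,"dz":0.6,"fingers":30},{"ax":0,"ay":0,"az":0,"dx":0,"dy":0,"dz":0.6,"fingers":30}]'
python3 - <<'E'
from fit import *
import pickle
s=snapshot("wrist");pickle.dump(s,open("w6.pkl","wb"))
crop(s,"w6c.png",240,120,430,320,4)
E
```

```text
clock: 8.75
tool_pos: [0.4499, 0.0322, 0.0217]
orientation: [180.0, 0.0, -175.1]
force: [-2.6, 0.7, 3.9]
opening: 0.0395
```

View pics/w6c.png

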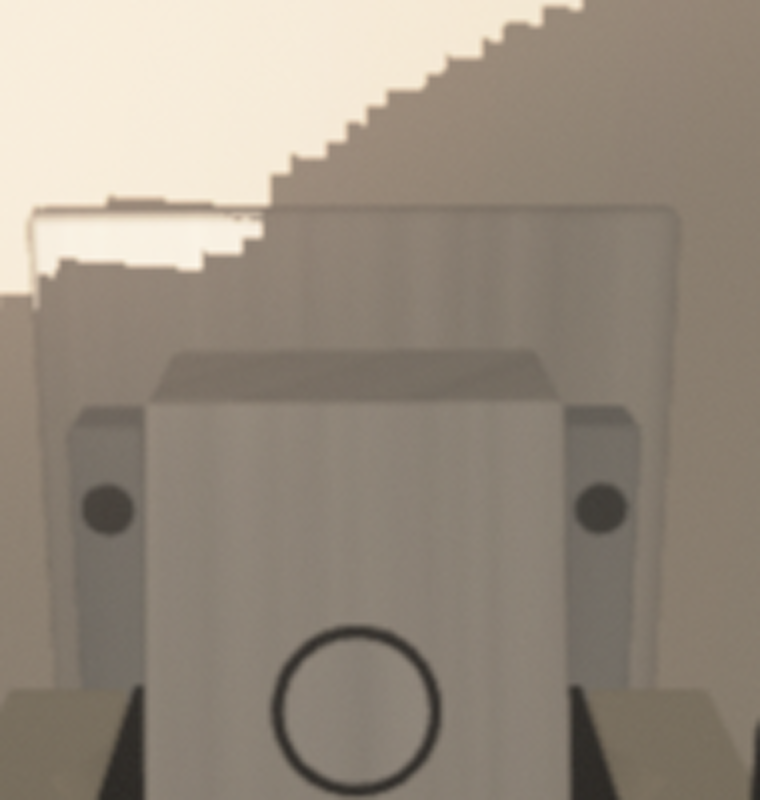

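The wrist view shows the casting down in the pocket and symmetric between the walls: ring at crop (356,711), plate midline at about 356. Contact force is 4 N. Next I release, rise and go towards the stand.

```bash
python3 - <<'E'
import numpy as np
from scipy.optimize import least_squares
D=np.array([[-50.1283,20.546,.683,-70.136,.2677,-.6196,.2266],[-4.0713,4.4789,-23.9522,-61.5416,.4401,-.2236,.1998],[-5.7748,17.147,-34.937,-37.848,.4411,-.2375,.0299],[-5.4808,17.049,-35.126,-37.773,.4406,-.235,.0297],[23.9842,7.7064,-21.7509,-60.5569,.5203,.0217,.1889],[28.8509,11.3743,-40.2611,-38.257,.4492,.0284,.0471]])
j1=np.radians(D[:,0]);x,y=D[:,4],D[:,5]
r=x*np.cos(j1)+y*np.sin(j1);lat=-x*np.sin(j1)+y*np.cos(j1);print("lat",lat,"pl",r)
a=np.radians(D[:,1]);f=np.radians(D[:,1]-D[:,2])
def F(v):
    L1,L2,e,x0,z0=v
    return np.r_[x0+L1*np.sin(a)+L2*np.cos(f)+e*np.sin(f)-r, z0+L1*np.cos(a)-L2*np.sin(f)+e*np.cos(f)-D[:,6]]
q=least_squares(F,[.4,.4,0,0,.2]);print(q.x,np.abs(q.fun).max(),q.cost)
E
python3 -m inch '[{"ax":0,"ay":0,"az":0,"dx":0,"dy":0,"dz":0,"fingers":55},{"ax":0,"ay":0,"az":0,"dx":0,"dy":0,"dz":-0.5,"fingers":60},{"ax":0,"ay":0,"az":0,"dx":0,"dy":0,"dz":-20,"fingers":65},{"ax":0,"ay":0,"az":0,"dx":0,"dy":0,"dz":-60,"fingers":65},{"ax":0,"ay":0,"az":0,"dx":0,"dy":0,"dz":-110,"fingers":65},{"ax":0,"ay":0,"az":0,"dx":0,"dy":0,"dz":-150,"fingers":65},{"ax":0,"ay":0,"az":0,"dx":0,"dy":0,"dz":-150,"fingers":65},{"ax":0,"ay":0,"az":0,"dx":0,"dy":0,"dz":-150,"fingers":65}]'
python3 - <<'E'
from fit import *
np.set_printoptions(precision=4,suppress=True)
import pickle
s=snapshot("wrist");pickle.dump(s,open("w7.pkl","wb"));cv2.imwrite("pics/w7.png",s["image"][:,:,::-1])
o=get_obs();print(o["clock"],o["joint_pos"],o["tool_pos"],o["orientation"],o["force"],o["opening"])
E
```

```text
lat [-0.19175246 -0.1917896  -0.19191179 -0.19184297 -0.19166762 -0.19187842] pl [0.64714639 0.4548645  0.46275839 0.46103106 0.48419676 0.40714847]
[ 6.01413508e-01  4.62888844e-01  8.51921184e-04  3.35569025e-04
 -1.80134208e-01] 0.0002531384632602496 8.955772053169459e-08
clock: 9.8
tool_pos: [0.4495, 0.0321, 0.1709]
orientation: [180.0, -0.0, -175.2]
force: [-0.7, 0.3, -0.2]
opening: 0.0651
9.85 [  29.2522    1.7798  -31.0936   -0.0238  -57.2039 -114.3908] [0.4492 0.0319 0.1704] [-179.9863   -0.0786 -175.1514] [-0.7869 -1.0042 -0.221 ] 0.06542500024430033
```

View pics/w7.png

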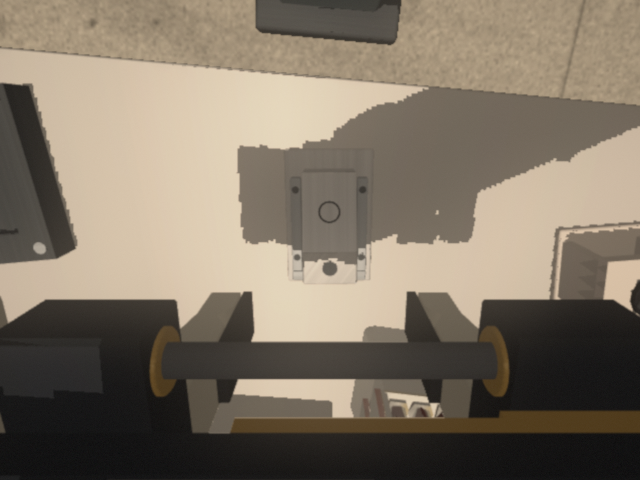

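```bash
python3 -m inch '[{"ax":0,"ay":-10,"az":0,"dx":20,"dy":0,"dz":15,"fingers":65},{"ax":0,"ay":-20,"az":0,"dx":40,"dy":0,"dz":30,"fingers":65},{"ax":0,"ay":-20,"az":0,"dx":40,"dy":0,"dz":30,"fingers":65},{"ax":0,"ay":-20,"az":0,"dx":40,"dy":0,"dz":30,"fingers":65}]'
python3 - <<'E'
from fit import *
np.set_printoptions(precision=4,suppress=True)
import pickle
o=get_obs();print(o["clock"],o["joint_pos"],o["tool_pos"],o["orientation"],o["force"],o["opening"])
s=snapshot("wrist");pickle.dump(s,open("w8.pkl","wb"));cv2.imwrite("pics/w8.png",s["image"][:,:,::-1])
E
```

```text
clock: 10.35
tool_pos: [0.416, 0.0267, 0.1498]
orientation: [179.7, 19.0, -175.1]
force: [-0.6, -0.5, -0.5]
opening: 0.065
10.35 [  40.369   -14.0723  -58.2759   20.5258  -31.6348 -141.588 ] [0.416  0.0267 0.1498] [ 179.6866   18.9587 -175.0668] [-0.6465 -0.4858 -0.4737] 0.06501657083239314
```

View pics/w8.png

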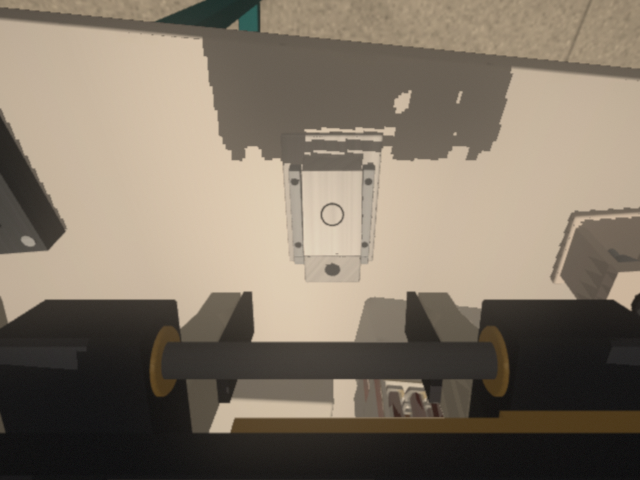

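```bash
cat > kin.py <<'E'
import numpy as np
from scipy.spatial.transform import Rotation as R
L1,L2,E,X0,Z0=.60141,.46289,.00085,.00034,-.18013
def rot(a,d): return R.from_euler(a,d,degrees=True).as_matrix()
def fk(q,Lt,d2,s4=1,D=-.1918,e5=0):
    j1,j2,j3,j4,j5,j6=q
    A=rot('z',j1)
    p=np.array([X0+L1*np.sin(np.radians(j2)),D-d2,Z0+Lt+L1*np.cos(np.radians(j2))])
    B=rot('y',j2-j3)          # forearm frame, x forward
    p=p+B@np.array([L2,0,E])
    C=B@rot('x',s4*j4); p=p+C@np.array([0,d2,0])
    G=C@rot('y',-j5)           # x axis = tool z
    p=p+G@np.array([Lt,0,e5])
    H=G@rot('x',-j6)
    # tool frame: z along G x
    return A@p, A@H
E
python3 - <<'E'
from kin import *
from scipy.optimize import least_squares
np.set_printoptions(precision=4,suppress=True)
q=[40.369,-14.0723,-58.2759,20.5258,-31.6348,-141.588];t=np.array([.416,.0267,.1498]);T=R.from_euler('xyz',[179.6866,18.9587,-175.0668],degrees=True).as_matrix()
for s4 in(1,-1):
    print(s4,"toolz pred",fk(q,.3,0,s4)[1][:,0],"meas",T[:,2])
    r=least_squares(lambda v:fk(q,v[0],v[1],s4)[0]-t,[.35,0]);print(r.x,r.fun)
    print("tool x,y meas in H", fk(q,.3,0,s4)[1].T@T)
E
```

```text
1 toolz pred [ 0.085   0.3136 -0.9457] meas [ 0.3232  0.0334 -0.9457]
[0.034 0.431] [-0.0488  0.006   0.0415]
tool x,y meas in H [[ 0.2017  0.3001  0.9324]
 [-0.7802 -0.5262  0.3381]
 [ 0.5921 -0.7956  0.128 ]]
-1 toolz pred [ 0.3232  0.0334 -0.9457] meas [ 0.3232  0.0334 -0.9457]
[ 0.3771 -0.1914] [ 0.      0.0001 -0.0001]
tool x,y meas in H [[ 0.  0.  1.]
 [-1. -0.  0.]
 [ 0. -1.  0.]]
```

```bash
cat >> kin.py <<'E'
from scipy.optimize import least_squares
LT,D2=.3771,-.1914
M=np.array([[0,0,1],[-1,0,0],[0,-1,0.]])
lo=np.array([-176.03,-82.01,-58.28,-173.87,-174.79,-173.66]);hi=np.array([176.03,121.73,71.71,95.51,-.11,173.66])
def FK(q):
    p,H=fk(q,LT,D2,-1); return p,H@M
def IK(p,T,q0,wr=.3):
    def f(q):
        a,b=FK(q); return np.r_[a-p, wr*R.from_matrix(b.T@T).as_rotvec()]
    r=least_squares(f,np.clip(q0,lo+.3,hi-.3),bounds=(lo,hi),x_scale=30); return r.x,np.linalg.norm(r.fun)
E
python3 - <<'E'
from kin import *
np.set_printoptions(precision=1,suppress=True)
N=np.array([.4471,.0314,.006]);Rn=rot('z',4.9)
spot=N+Rn@np.array([-.0125,0,.034])
Rs=Rn@rot('y',-20)          # spot frame; z normal
print(spot,Rs[:,2])
q0=[40,-14,-55,20,-32,-141]
g=.090
for jaw in('y','x'):
  for flip in(0,180):
    for tau in(-30,-20,-10,0,10,20,30,40):
      # tool in gauge frame: z = -gauge z, y = jaw axis ; then tilt tau about jaw axis
      base=rot('z',(180 if jaw=='y' else 90)+flip)@rot('x',180)
      T=Rs@base@rot('y',tau)
      gp=spot+Rs[:,2]*(g-.005); tcp=gp+T[:,2]*.019
      best=min((IK(tcp,T,s) for s in(q0,[20,0,-45,0,-50,-100],[20,0,-45,0,-50,80],[40,-14,-50,-20,-32,0])),key=lambda r:r[1])
      print(jaw,flip,tau,"err",round(best[1]*1e3,1),best[0],"toolz",T[:,2].round(2))
E
```

```text
[0.4 0.  0. ] [-0.3 -0.   0.9]
y 0 -30 err 2.1 [  4.2  -9.9 -49.6 -88.5  -0.5  -1.1] toolz [ 0.8  0.1 -0.6]
y 0 -20 err 42.9 [  4.8  -5.6 -49.  -87.   -0.5  -3. ] toolz [ 0.6  0.1 -0.8]
y 0 -10 err 60.9 [  31.    -9.7  -58.3    9.7  -18.4 -122.8] toolz [ 0.5  0.  -0.9]
y 0 0 err 23.7 [  36.8   -8.   -58.3   16.3  -25.5 -135.4] toolz [ 0.3  0.  -0.9]
y 0 10 err 0.0 [  37.    -4.2  -52.6    9.6  -33.5 -129.8] toolz [ 0.2  0.  -1. ]
y 0 20 err 0.0 [  32.1    2.3  -41.6   -0.   -46.2 -117.2] toolz [-0.  0. -1.]
y 0 30 err 0.0 [  28.1    8.8  -32.9   -4.7  -57.6 -110.4] toolz [-0.2 -0.  -1. ]
y 0 40 err 0.0 [  25.2   15.3  -25.6   -7.4  -68.2 -106.4] toolz [-0.3 -0.  -0.9]
y 180 -30 err 0.0 [ 28.1   8.8 -32.9  -4.7 -57.6  69.6] toolz [-0.2 -0.  -1. ]
y 180 -20 err 0.0 [ 32.1   2.3 -41.6  -0.  -46.2  62.8] toolz [-0. -0. -1.]
y 180 -10 err 0.0 [ 37.   -4.2 -52.6   9.6 -33.5  50.2] toolz [ 0.2  0.  -1. ]
y 180 0 err 23.7 [ 36.8  -8.  -58.3  16.3 -25.5  44.6] toolz [ 0.3  0.  -0.9]
y 180 10 err 60.9 [ 31.   -9.7 -58.3   9.7 -18.4  57.2] toolz [ 0.5  0.  -0.9]
y 180 20 err 42.9 [  6.1  -5.6 -
[... 778 characters left out ...]
.0 [ -14.8   10.7  -28.7  -52.2  -61.3 -122.1] toolz [ 0.2  0.7 -0.7]
x 180 -30 err 0.0 [ -4.6   3.5 -33.2 -45.8 -49.1  44.6] toolz [ 0.2  0.5 -0.8]
x 180 -20 err 0.0 [ 11.6  -3.1 -40.5 -32.  -34.7  20.6] toolz [ 0.3  0.4 -0.9]
x 180 -10 err 0.0 [ 32.   -8.7 -56.   -0.2 -20.4 -25.2] toolz [ 0.3  0.2 -0.9]
x 180 0 err 23.7 [ 36.8  -8.  -58.3  16.3 -25.5 -45.4] toolz [ 0.3  0.  -0.9]
x 180 10 err 38.7 [ 43.2  -5.4 -58.3  27.5 -34.9 -62.8] toolz [ 0.3 -0.1 -0.9]
x 180 20 err 42.2 [ 50.   -0.7 -58.3  34.2 -43.8 -77.2] toolz [ 0.3 -0.3 -0.9]
x 180 30 err 37.8 [ 55.7   5.3 -58.3  37.7 -51.3 -88.4] toolz [ 0.3 -0.5 -0.8]
x 180 40 err 28.0 [ 60.   12.1 -58.3  39.2 -57.2 -96.9] toolz [ 0.3 -0.6 -0.7]
```

Run:
```python
from h import *
import pickle
np.set_printoptions(precision=4,suppress=True)
S={n:snapshot(n) for n in("scene","side")}
pickle.dump(S,open("S2.pkl","wb"))
print("rack far end tube top",tri([(S["scene"],(316.8,214)),(S["side"],(311.7,176.7))]))
# rack near-front base corner: scene c1 crop (112,290), side crop (315,425)
print("rack base +y front",onz(S["scene"],(112/2.8+200,290/2.8+210),0),onz(S["side"],(315/3+200,425/3+160),0))
print("gauge top",tri([(S["scene"],(200+224/2.8,210+207/2.8)),(S["side"],(200+453/3,160+212/3))]))
print("stand top corners scene", [onz(S["scene"],(200+a/2.8,210+b/2.8),.066)[:2] for a,b in((180,281),(225,318),(282,270))])
print("stand top corners side", [onz(S["side"],(200+a/3,160+b/3),.066)[:2] for a,b in((410,288),(414,333),(493,333),(487,293))])
crop(S["scene"],"s2.png",210,220,420,350,3.6)
s=pickle.load(open("w7.pkl","rb"));crop(s,"w7c.png",270,130,390,300,4)
```

```text
rack far end tube top [0.5778 0.0867 0.1924]
rack base +y front [0.559  0.3293 0.    ] [0.5617 0.3284 0.    ]
gauge top [0.4695 0.2621 0.1444]
stand top corners scene [array([0.4832, 0.3007]), array([0.4286, 0.291 ]), array([0.4448, 0.2245])]
stand top corners side [array([0.5026, 0.2375]), array([0.4929, 0.3013]), array([0.4371, 0.2948]), array([0.4449, 0.2384])]
```

View pics/s2.png

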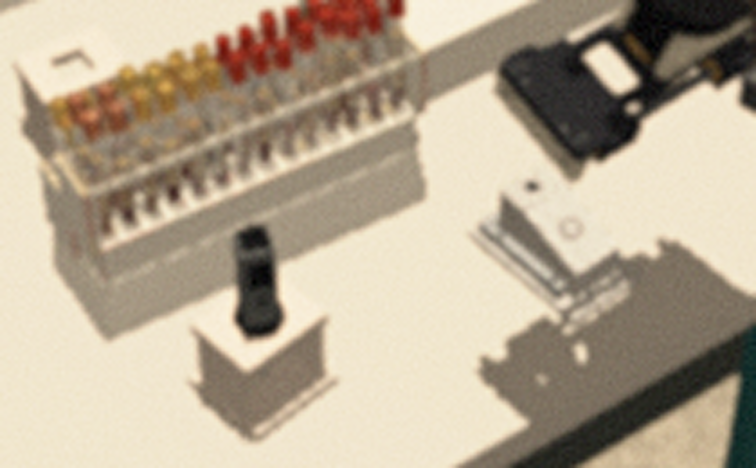

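View pics/w7c.png

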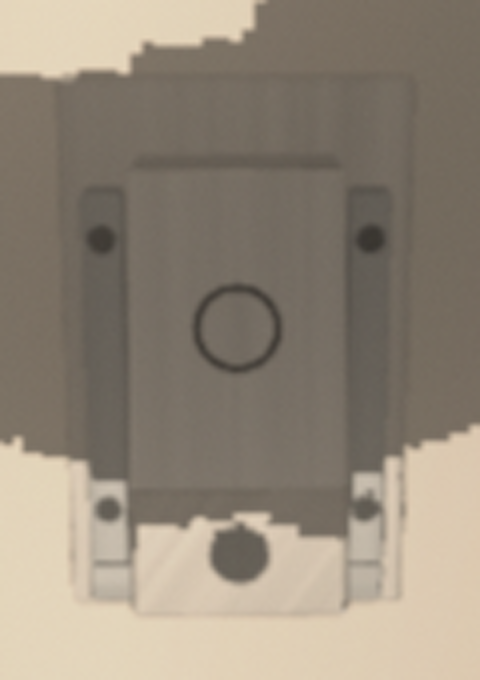

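Run:
```python
from fit import *
import pickle;s=pickle.load(open("w7.pkl","rb"))
c=lambda L:[(a/4+270-.4,b/4+130-.4) for a,b in L]
zb=.006
fit(s,[(-.0125,0,zb+.034),(-.04,-.02,zb+.024),(-.04,.02,zb+.024),(.015,-.02,zb+.044),(.015,.02,zb+.044),(.04,-.02,zb+.044),(.04,.02,zb+.044)],c([(238,327),(130,168),(345,167),(133,487),(347,487),(135,612),(345,612)]),[.45,.03,.08])
fit(s,[(-.055,-.035,.006),(-.055,.035,.006),(.055,.035,.006),(.055,-.035,.006)],c([(57,77),(412,76),(402,601),(75,601)]),[.45,.03,.08])
```

```text
x y yaw [0.4468 0.0317] 5.17 res [[0.1, -0.4], [-0.4, -0.3], [0.6, -0.3], [-1.1, 0.0], [0.8, -0.3], [-0.7, 0.8], [0.8, 0.6]]
x y yaw [0.4473 0.0313] 5.18 res [[-0.6, -0.1], [0.8, -0.4], [-0.1, 0.1], [-0.1, 0.5]]
```

```bash
cat > delta.py <<'E'
from h import *
def delta(p,T,o=None):
    o=o or get_obs(); T0=R.from_euler("xyz",o["orientation"],degrees=True).as_matrix()
    d=T0.T@(np.array(p)-o["tool_pos"])*1e3; w=np.degrees(R.from_matrix(T0.T@T).as_rotvec())
    print("d",d.round(1),"a",w.round(1))
E
python3 - <<'E'
from delta import *
from kin import rot,IK
T=rot('z',180)@rot('x',180)
delta((.50,.262,.24),T)
print(IK(np.array((.50,.262,.24)),T,[40,0,-30,0,-60,-130]))
E
```

```text
d [-127.5  228.   -51.7] a [ 1.  18.8  4.9]
(array([ 4.75179103e+01,  9.67789485e+00, -1.23364376e+01,  9.30423660e-13,
       -6.79856676e+01, -1.37517910e+02]), np.float64(2.7317923672750837e-14))
```

```bash
python3 -m inch '[{"ax":0.3,"ay":6,"az":1.5,"dx":-15,"dy":35,"dz":-35,"fingers":65},{"ax":0.6,"ay":12,"az":3,"dx":-35,"dy":80,"dz":-50,"fingers":65},{"ax":1,"ay":18.8,"az":4.9,"dx":-60,"dy":125,"dz":-52,"fingers":65},{"ax":1,"ay":18.8,"az":4.9,"dx":-90,"dy":170,"dz":-52,"fingers":65},{"ax":1,"ay":18.8,"az":4.9,"dx":-115,"dy":210,"dz":-52,"fingers":65},{"ax":1,"ay":18.8,"az":4.9,"dx":-127.5,"dy":228,"dz":-51.7,"fingers":65},{"ax":1,"ay":18.8,"az":4.9,"dx":-127.5,"dy":228,"dz":-51.7,"fingers":65}]'
python3 - <<'E'
from fit import *
np.set_printoptions(precision=4,suppress=True)
import pickle
o=get_obs();print(o["clock"],o["joint_pos"],o["tool_pos"],o["orientation"],o["force"])
s=snapshot("wrist");pickle.dump(s,open("w9.pkl","wb"));cv2.imwrite("pics/w9.png",s["image"][:,:,::-1])
E
```

```text
clock: 11.38
tool_pos: [0.5007, 0.2634, 0.2398]
orientation: [-180.0, 0.0, -180.0]
force: [-0.4, -0.7, -0.3]
opening: 0.0652
11.375 [  47.5694    9.796   -12.2211    0.016   -67.9712 -137.5436] [0.5007 0.2634 0.2398] [-179.9986    0.0188 -179.9682] [-0.4164 -0.6817 -0.2637]
```

View pics/w9.png

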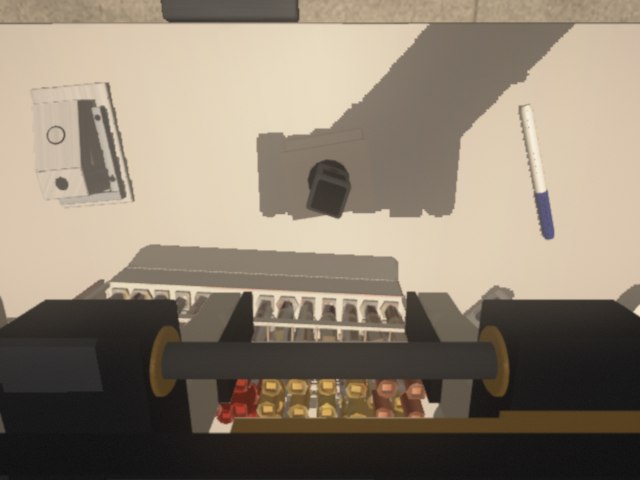

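The gauge handle's top is at about (327,197), its flange at (328,175), and the stand is in shadow around it. The marker is at right, (537,170), and the seated casting at left, (60,150).

Run:
```python
from h import *
import pickle;s=pickle.load(open("w9.pkl","rb"))
im=s["image"][110:235,260:400,::-1].astype(float);im=np.clip(im*1.8,0,255).astype(np.uint8)
cv2.imwrite("pics/w9c.png",cv2.resize(im,None,fx=5,fy=4.8,interpolation=cv2.INTER_CUBIC)) if 0 else cv2.imwrite("pics/w9c.png",cv2.resize(im,None,fx=4.5,fy=4.5,interpolation=cv2.INTER_CUBIC))
```

```text
(no output)
```

View pics/w9c.png

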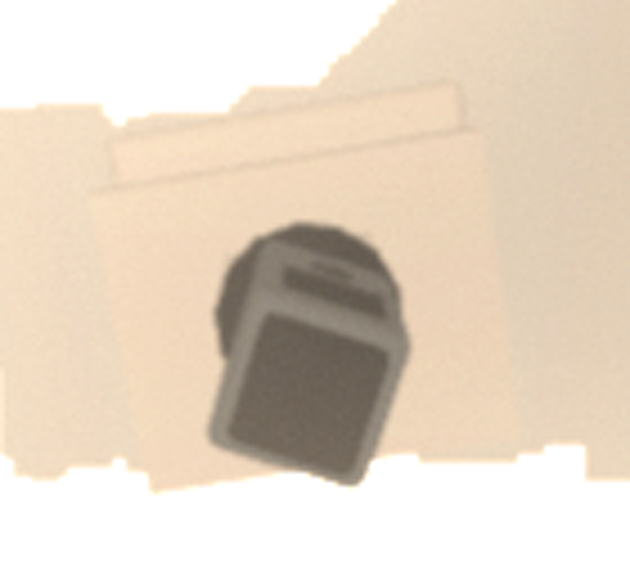

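Run:
```python
from fit import *
import pickle;s=pickle.load(open("w9.pkl","rb"))
c=lambda L:[(a/4.5+260-.4,b/4.5+110-.4) for a,b in L]
h=.012
fit(s,[(h,-h,.141),(h,h,.141),(-h,h,.141)],c([(210,440),(360,487),(411,343)]),[.47,.26,-.3])
print("cap centre",onz(s,c([(307,392)])[0],.145))
# flange circle: centre approx at z .071, dia 34
fit(s,[(0,-.017,.071),(0,.017,.071),(-.017,0,.071)],c([(215,313),(406,313),(312,222)]),[.47,.26,0])
# stand top
fit(s,[(-.035,-.037,.066),(-.035,.037,.066),(.035,-.037,.066)],c([(92,190),(478,130),(153,492)]),[.47,.26,.15])
```

```text
x y yaw [0.4688 0.2625] -18.55 res [[-1.6, 0.3], [0.3, 1.4], [1.3, -1.5]]
cap centre [0.46842573 0.26222663 0.145     ]
x y yaw [0.4683 0.2627] -0.19 res [[0.2, 0.4], [0.0, 0.5], [-0.2, -0.9]]
x y yaw [0.4726 0.2632] 6.89 res [[-2.1, -5.8], [4.7, -3.9], [-2.8, 11.3]]
```

```bash
cat > plan.py <<'E'
from delta import *
from kin import rot,IK
g=.098; tau=15.
B=rot('z',180)@rot('x',180)@rot('y',tau)   # tool in gauge frame
def tool(tip,Rg):   # tip: free-tip position, Rg gauge rotation
    T=Rg@B; return tip+Rg[:,2]*g+T[:,2]*.019, T
E
python3 - <<'E'
from plan import *
np.set_printoptions(precision=4,suppress=True)
Rg=rot('z',-17); q=[47,10,-12,0,-68,-137]
for h in(.15,.008,.1):
    p,T=tool(np.array([.4686,.2624,h]),Rg);print(h,p,R.from_matrix(T).as_euler('xyz',degrees=True),IK(p,T,q));  
    if h==.15: delta(p,T)
Rn=rot('z',5.1);Rs=Rn@rot('y',-20);spot=np.array([.4468,.0317,.006])+Rn@np.array([-.0125,0,.034]);print("spot",spot)
for k in(.04,.0,-.005):
    p,T=tool(spot+Rs[:,2]*k,Rs);print(k,p,IK(p,T,[37,0,-48,5,-38,-120]))
E
```

```text
0.15 [0.4639 0.2638 0.2296] [180. -15. 163.] (array([  40.9005,   14.3322,   -4.0706,  -12.8657,  -79.9541, -144.7182]), np.float64(5.132965066223105e-09))
d [36.3  1.3 10.4] a [-2.2 14.9 16.9]
0.008 [0.4639 0.2638 0.0876] [180. -15. 163.] (array([  40.8019,   21.7506,  -13.3416,  -14.1359,  -63.7389, -140.5412]), np.float64(1.2593771966585073e-10))
0.1 [0.4639 0.2638 0.1796] [180. -15. 163.] (array([  40.8778,   16.503 ,   -7.8328,  -13.1693,  -74.178 , -143.3264]), np.float64(6.530158721930507e-11))
spot [0.4343 0.0306 0.04  ]
0.04 [0.389  0.0265 0.1507] (array([  36.2218,   -7.3872,  -44.1136,    3.4198,  -49.0409, -123.2685]), np.float64(5.76850165765866e-11))
0.0 [0.4026 0.0278 0.1132] (array([  34.9264,   -2.6544,  -46.1284,    3.6969,  -42.245 , -122.4707]), np.float64(1.6149021541242585e-12))
-0.005 [0.4043 0.0279 0.1085] (array([  34.772 ,   -2.0341,  -46.3559,    3.7413,  -41.3917, -122.3867]), np.float64(4.454428965460282e-13))
```

```bash
python3 -m inch '[{"ax":-1,"ay":7.5,"az":8,"dx":18,"dy":0.6,"dz":5,"fingers":65},{"ax":-2.2,"ay":14.9,"az":16.9,"dx":36.3,"dy":1.3,"dz":10,"fingers":65},{"ax":-2.2,"ay":14.9,"az":16.9,"dx":36.3,"dy":1.3,"dz":20,"fingers":65},{"ax":-2.2,"ay":14.9,"az":16.9,"dx":36.3,"dy":1.3,"dz":60,"fingers":65},{"ax":-2.2,"ay":14.9,"az":16.9,"dx":36.3,"dy":1.3,"dz":105,"fingers":60},{"ax":-2.2,"ay":14.9,"az":16.9,"dx":36.3,"dy":1.3,"dz":140,"fingers":55},{"ax":-2.2,"ay":14.9,"az":16.9,"dx":36.3,"dy":1.3,"dz":152,"fingers":50},{"ax":-2.2,"ay":14.9,"az":16.9,"dx":36.3,"dy":1.3,"dz":152,"fingers":45}]'
python3 - <<'E'
from fit import *
np.set_printoptions(precision=4,suppress=True)
import pickle
o=get_obs();print(o["clock"],o["joint_pos"],o["tool_pos"],o["orientation"],o["force"])
s=snapshot("wrist");pickle.dump(s,open("w10.pkl","wb"));cv2.imwrite("pics/w10.png",s["image"][:,:,::-1])
E
```

```text
clock: 12.42
tool_pos: [0.4647, 0.2642, 0.0903]
orientation: [179.8, -14.8, 163.2]
force: [-0.2, -0.7, 1.3]
opening: 0.0469
12.425 [  40.8226   21.5265  -13.2535  -14.0322  -63.8015 -140.5242] [0.4647 0.2642 0.0903] [179.8175 -14.8012 163.1559] [-0.1698 -0.7324  1.3082]
```

View pics/w10.png

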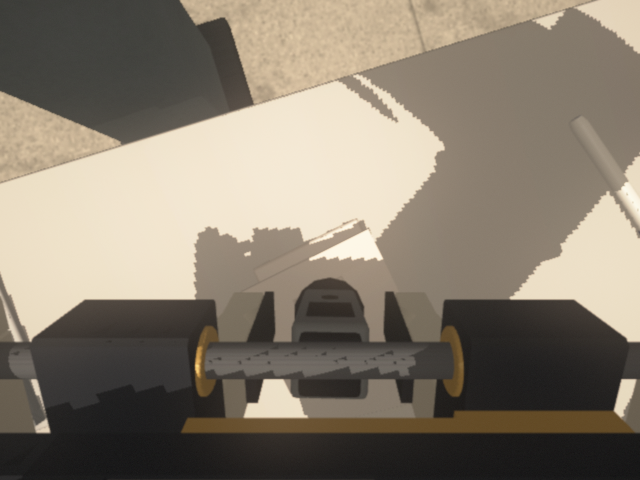

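The handle stands square and centred between the jaws, at columns 293–368. I'll close on it.

```bash
python3 -m inch '[{"ax":0,"ay":0,"az":0,"dx":0,"dy":0,"dz":0,"fingers":30},{"ax":0,"ay":0,"az":0,"dx":0,"dy":0,"dz":0,"fingers":15},{"ax":0,"ay":0,"az":0,"dx":0,"dy":0,"dz":0,"fingers":15},{"ax":0,"ay":0,"az":0,"dx":0,"dy":0,"dz":0,"fingers":15}]'
python3 - <<'E'
from plan import *
o=get_obs();print(o["clock"],o["tool_pos"],o["orientation"],o["force"],o["opening"])
p=o["tool_pos"]+[0,0,.085]; delta(p,R.from_euler("xyz",o["orientation"],degrees=True).as_matrix())
E
```

```text
clock: 12.98
tool_pos: [0.4652, 0.2649, 0.0914]
orientation: [179.7, -14.8, 163.1]
force: [-1.7, -0.1, 6.2]
opening: 0.0239
12.975 [0.46518127 0.26488593 0.09141179] [179.69841868 -14.77691432 163.11996091] [-1.70901779 -0.12474424  6.18986338] 0.023948897353317008
d [ 21.7   0.4 -82.2] a [0. 0. 0.]
```

```bash
python3 -m inch '[{"ax":0,"ay":0,"az":0,"dx":2.6,"dy":0,"dz":-9.7,"fingers":15},{"ax":0,"ay":0,"az":0,"dx":7.7,"dy":0.1,"dz":-29,"fingers":15},{"ax":0,"ay":0,"az":0,"dx":13.2,"dy":0.2,"dz":-50,"fingers":15},{"ax":0,"ay":0,"az":0,"dx":18.5,"dy":0.3,"dz":-70,"fingers":15},{"ax":0,"ay":0,"az":0,"dx":24.3,"dy":0.4,"dz":-92,"fingers":15},{"ax":0,"ay":0,"az":0,"dx":24.3,"dy":0.4,"dz":-92,"fingers":15}]'
python3 - <<'E'
from plan import *
np.set_printoptions(precision=4,suppress=True)
import pickle
o=get_obs();print(o["clock"],o["tool_pos"],o["orientation"],o["force"],o["opening"])
S={n:snapshot(n) for n in("scene","side","wrist")};pickle.dump(S,open("S3.pkl","wb"))
crop(S["scene"],"s3.png",210,200,420,350,3.6);crop(S["side"],"s3b.png",280,140,440,320,3.3);cv2.imwrite("pics/w11.png",S["wrist"]["image"][:,:,::-1])
E
```

```text
clock: 13.72
tool_pos: [0.4657, 0.2652, 0.1876]
orientation: [179.6, -14.7, 163.1]
force: [-0.2, 0.2, -1.3]
opening: 0.0237
13.725 [0.4657 0.2652 0.1876] [179.5824 -14.6928 163.1326] [-0.1553  0.237  -1.3383] 0.023734626777254568
```

View pics/s3.png

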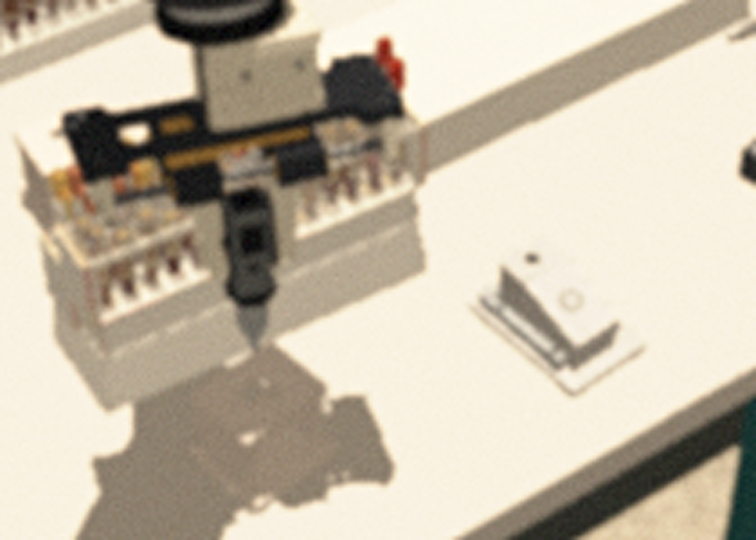

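View pics/s3b.png

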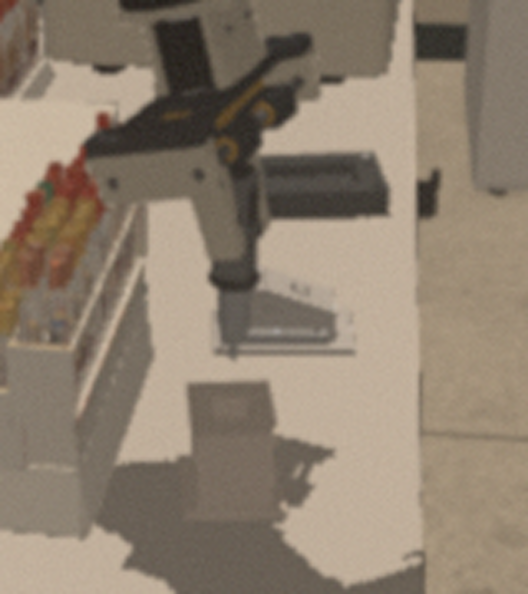

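View pics/w11.png

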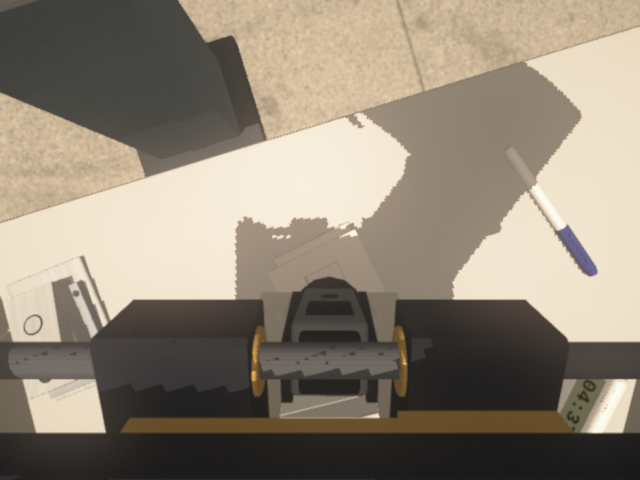

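```bash
cat >> plan.py <<'E'
# calibrated from the grasp readings
_p=np.array([.4652,.2649,.0914]);_T=R.from_euler("xyz",[179.7,-14.78,163.12],degrees=True).as_matrix()
tip_t=_T.T@(np.array([.4686,.2624,.008])-_p); 
TIPY=tip_t[1]
Rg_t=_T.T@rot('z',-16.88)     # gauge frame in tool
tip_t=tip_t-Rg_t[:,2]*0; tip_t[1]=-Rg_t[1,2]*g
def tool2(tip,Rg):
    T=Rg@Rg_t.T; return tip-T@tip_t, T
def gauge(o):
    T=R.from_euler("xyz",o["orientation"],degrees=True).as_matrix(); return o["tool_pos"]+T@tip_t, T@Rg_t
E
python3 - <<'E'
from plan import *
import pickle
np.set_printoptions(precision=4,suppress=True)
print("tip in tool",tip_t,"y before",TIPY,"axis",Rg_t[:,2])
S=pickle.load(open("S3.pkl","rb"));o=get_obs()
t,G=gauge(o);print("pred tip",t,"axis",G[:,2])
print("pred px scene",proj(S["scene"],[t,t+G[:,2]*.0605]),"side",proj(S["side"],[t,t+G[:,2]*.0605]))
a=[(210+256/3.6,200+350/3.6),(210+250/3.6,200+292/3.6)];b=[(280+233/3.3,140+355/3.3),(280+232/3.3,140+275/3.3)]
print(a,b)
for i in(0,1):print(tri([(S["scene"],a[i]),(S["side"],b[i])]))
E
```

```text
tip in tool [-0.0251 -0.0005  0.0796] y before -0.0018219316881298744 axis [ 0.2551  0.0051 -0.9669]
pred tip [0.4679 0.2631 0.1015] axis [0.0021 0.0011 1.    ]
pred px scene [[280.8244 297.2728]
 [279.5992 279.1153]] side [[351.3876 248.4975]
 [351.7672 223.5062]]
[(281.1111111111111, 297.22222222222223), (279.44444444444446, 281.1111111111111)] [(350.6060606060606, 247.57575757575756), (350.3030303030303, 223.33333333333334)]
[0.4689 0.2619 0.102 ]
[0.469  0.2637 0.1598]
```

```bash
cat >> plan.py <<'E'
def target(k,off=(0,0,0)):
    Rn=rot('z',5.1);Rs=Rn@rot('y',-20);spot=np.array([.4468,.0317,.006])+Rn@np.array([-.0125,0,.034])
    # keep gauge's turn about own axis so that the jaws lie along casting y
    Rg=Rs@rot('z',0)
    return tool2(spot+Rs@np.array(off)+Rs[:,2]*k,Rg)
E
python3 - <<'E'
from plan import *
np.set_printoptions(precision=4,suppress=True)
p,T=target(.03);print(p,R.from_matrix(T).as_euler('xyz',degrees=True));delta(p,T)
print(IK(p,T,[37,0,-48,5,-38,-120])); print(IK(*target(-.005),[37,0,-48,5,-38,-120]))
E
```

```text
[0.392  0.0269 0.1452] [ 179.7     5.22 -174.9 ]
d [ -10.2 -248.4   37.5] a [  1.8 -19.8 -22.2]
(array([  35.7666,   -6.7537,  -44.4011,    3.2448,  -47.7525, -122.7383]), np.float64(2.7011830329748454e-11))
(array([  34.6497,   -2.5759,  -46.1287,    3.467 ,  -41.8076, -122.0271]), np.float64(3.781646122169298e-13))
```

```bash
python3 -m inch '[{"ax":0.2,"ay":-2,"az":-2.2,"dx":-1,"dy":-30,"dz":3,"fingers":15},{"ax":0.4,"ay":-5,"az":-6,"dx":-2.5,"dy":-70,"dz":8,"fingers":15},{"ax":0.8,"ay":-9,"az":-10,"dx":-4.5,"dy":-112,"dz":15,"fingers":15},{"ax":1.2,"ay":-13,"az":-14.5,"dx":-6.5,"dy":-155,"dz":22,"fingers":15},{"ax":1.5,"ay":-17,"az":-19,"dx":-8.5,"dy":-200,"dz":30,"fingers":15},{"ax":1.8,"ay":-19.8,"az":-22.2,"dx":-10,"dy":-235,"dz":35,"fingers":15},{"ax":1.8,"ay":-19.8,"az":-22.2,"dx":-10.2,"dy":-248.4,"dz":37.5,"fingers":15},{"ax":1.8,"ay":-19.8,"az":-22.2,"dx":-10.2,"dy":-248.4,"dz":37.5,"fingers":15}]'
python3 - <<'E'
from plan import *
np.set_printoptions(precision=4,suppress=True)
import pickle
S={n:snapshot(n) for n in("scene","side","wrist")};pickle.dump(S,open("S4.pkl","wb"))
o=get_obs();print(o["clock"],o["joint_pos"],o["tool_pos"],o["orientation"],o["force"],o["opening"])
delta(*target(.03))
crop(S["scene"],"s4.png",320,230,420,320,7);crop(S["side"],"s4b.png",330,180,420,260,7);cv2.imwrite("pics/w12.png",S["wrist"]["image"][:,:,::-1])
t,G=gauge(o);print(t)
for n in S: print(n,proj(S[n],[t,t+G[:,2]*.0605]))
E
```

```text
clock: 14.88
tool_pos: [0.3923, 0.0267, 0.1456]
orientation: [179.7, 5.3, -174.9]
force: [0.4, 0.2, -2.7]
opening: 0.0239
15.025 [  35.8397   -6.6853  -44.2753    3.336   -47.7268 -122.8287] [0.3934 0.0279 0.146 ] [ 179.7108    5.3273 -174.8589] [-0.4635  0.5194 -1.8635] 0.02395969189338617
d [ 1.6 -0.9  0.6] a [-0.   0.1  0. ]
[0.4257 0.0307 0.069 ]
scene [[370.8574 276.084 ]
 [378.3745 264.3657]]
side [[375.0405 216.7144]
 [384.1455 196.396 ]]
wrist [[328.9716 290.5863]
 [329.5352 309.8882]]
```

View pics/s4.png

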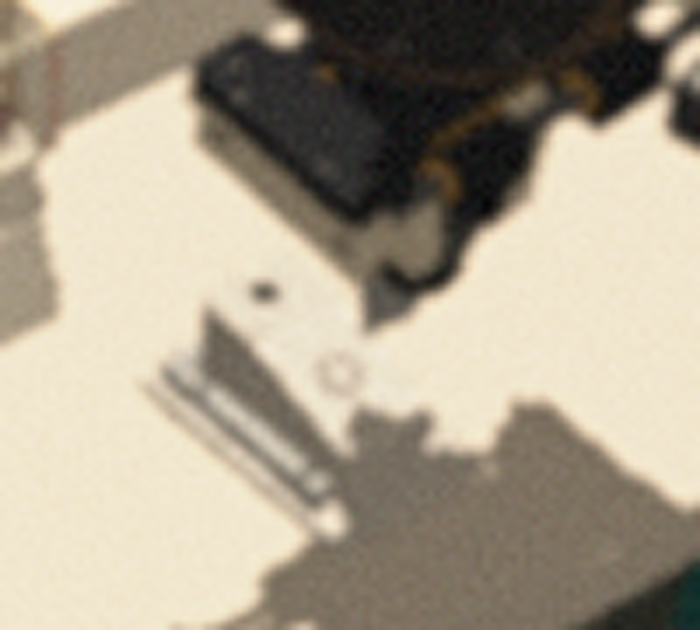

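View pics/s4b.png

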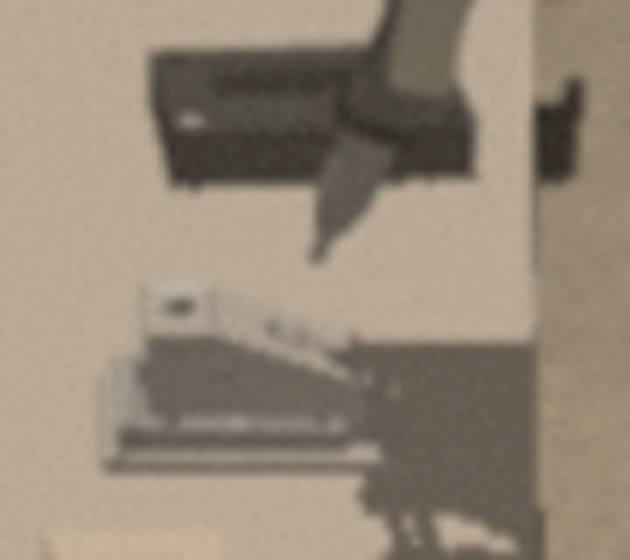

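View pics/w12.png

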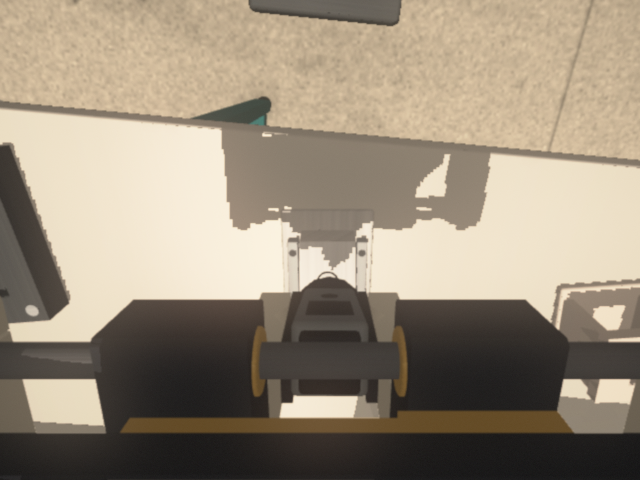

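Run:
```python
from plan import *
import pickle
np.set_printoptions(precision=4,suppress=True)
S=pickle.load(open("S4.pkl","rb"))
Rn=rot('z',5.1);Rs=Rn@rot('y',-20);C=np.array([.4468,.0317,.006]);spot=C+Rn@np.array([-.0125,0,.034])
print("spot",spot,{n:proj(S[n],[spot])[0].round(1) for n in S}, "obs scene 368.6,283.1 side 371.4,227.4")
print("tri ring",tri([(S["scene"],(368.6,283.1)),(S["side"],(371.4,227.4))]))
print("on face z .04:",onz(S["scene"],(368.6,283.1),.04),onz(S["side"],(371.4,227.4),.04))
S2=pickle.load(open("S2.pkl","rb"))
r0=(210+571/3.6,220+229/3.6);print("ring before",r0,onz(S2["scene"],r0,.04))
w=pickle.load(open("w8.pkl","rb"));print("w8 ring",onz(w,(332,214),.04))
for n in("scene","side"):
  for r in landmark_of("gauge_tip",n)[:2]+landmark_of("spot",n)[:2]: print(n,r)
```

```text
spot [0.4343 0.0306 0.04  ] {'scene': array([368. , 282.1]), 'side': array([371.3, 226.7]), 'wrist': array([327.5, 281.3])} obs scene 368.6,283.1 side 371.4,227.4
tri ring [0.4337 0.0292 0.0367]
on face z .04: [0.4308 0.0317 0.04  ] [0.4339 0.0349 0.04  ]
ring before (368.6111111111111, 283.6111111111111) [0.4294 0.0327 0.04  ]
w8 ring [0.435  0.0306 0.04  ]
scene {'position': [367.7, 283.2], 'score': 0.93}
side {'position': [375.1, 217.1], 'score': 0.57}
side {'position': [372.5, 227.2], 'score': 0.95}
```

Run:
```python
from plan import *
delta(*target(.006))
```

```text
d [-5.  -0.8 23.6] a [-0.   0.1  0.1]
```

```bash
python3 -m inch '[{"ax":0,"ay":0,"az":0,"dx":-3,"dy":-0.2,"dz":11,"fingers":15},{"ax":0,"ay":0,"az":0,"dx":-6,"dy":-0.4,"dz":22,"fingers":15},{"ax":0,"ay":0,"az":0,"dx":-6,"dy":-0.4,"dz":23.3,"fingers":15},{"ax":0,"ay":0,"az":0,"dx":-6,"dy":-0.4,"dz":23.3,"fingers":15}]'
python3 - <<'E'
from plan import *
np.set_printoptions(precision=4,suppress=True)
import pickle
for i in range(3):
  S={n:snapshot(n) for n in("scene","side")}
  o=get_obs();print(o["clock"],o["tool_pos"],o["orientation"],o["force"]);delta(*target(.006),o)
pickle.dump(S,open("S5.pkl","wb"))
crop(S["scene"],"s5.png",330,250,410,320,8);crop(S["side"],"s5b.png",345,195,405,250,10)
t,G=gauge(o);print(t)
for n in S: print(n,proj(S[n],[t,t+G[:,2]*.0605]))
E
```

```text
clock: 15.72
tool_pos: [0.4007, 0.0275, 0.1229]
orientation: [179.7, 5.3, -174.8]
force: [0.3, 0.8, -1.8]
opening: 0.0241
15.825 [0.4009 0.0277 0.1233] [ 179.7126    5.3448 -174.8445] [-0.1682 -0.5766 -2.3631]
d [0.8 0.  0.6] a [-0.   0.1  0.1]
15.925 [0.4009 0.0277 0.1235] [ 179.6989    5.365  -174.8416] [-0.5024 -0.7599 -2.754 ]
d [ 0.8 -0.   0.7] a [0.  0.1 0.1]
16.025 [0.4009 0.0278 0.1235] [ 179.6939    5.3735 -174.8416] [-0.3017  0.1392 -1.4355]
d [ 0.8 -0.1  0.8] a [0.  0.2 0.1]
[0.4333 0.0306 0.0466]
scene [[368.4546 280.505 ]
 [375.8026 269.116 ]]
side [[371.8023 224.3972]
 [380.7903 204.3899]]
```

View pics/s5.png

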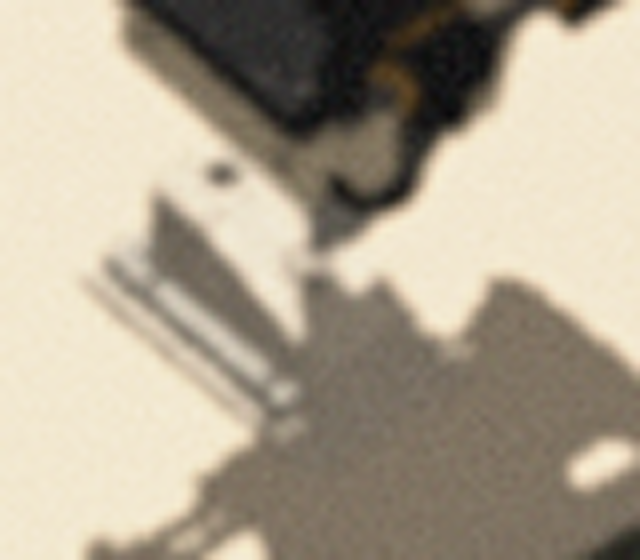

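View pics/s5b.png

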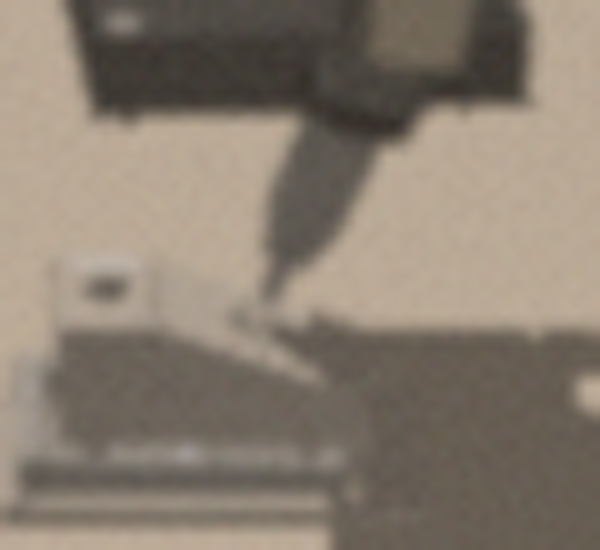

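```bash
python3 -m inch '[{"ax":0,"ay":-0.1,"az":0,"dx":-0.3,"dy":0,"dz":3,"fingers":15},{"ax":0,"ay":-0.1,"az":0,"dx":-0.8,"dy":0,"dz":6,"fingers":15},{"ax":0,"ay":-0.1,"az":0,"dx":-0.8,"dy":0,"dz":6,"fingers":15},{"ax":0,"ay":-0.1,"az":0,"dx":-0.8,"dy":0,"dz":6,"fingers":15}]'
cat > chk.py <<'E'
from plan import *
np.set_printoptions(precision=4,suppress=True)
import pickle
def chk(name,n=6):
    F=[];P=[];W=[]
    for i in range(n):
        s=snapshot("side");o=get_obs();F.append(o["force"]);P.append(o["tool_pos"]);W.append(o["orientation"])
    print(o["clock"],"F",np.mean(F,0),np.std(F,0),"P",np.mean(P,0),"W",W[-1],"open",o["opening"])
    o=dict(o);o["tool_pos"]=np.mean(P,0)
    t,G=gauge(o);Rn=rot('z',5.1);Rs=Rn@rot('y',-20);spot=np.array([.4468,.0317,.006])+Rn@np.array([-.0125,0,.034])
    print("tip in spot frame mm",(Rs.T@(t-spot)*1e3).round(2),"axis tilt deg",np.degrees(np.arccos(G[:,2]@Rs[:,2])).round(2),"Fn",np.mean(F,0)@Rs[:,2])
    pickle.dump(s,open("last_side.pkl","wb"));crop(s,name,345,195,405,250,10);return o
E
python3 -c "
from chk import *
chk('s6.png')"
```

```text
clock: 16.52
tool_pos: [0.4021, 0.0278, 0.1173]
orientation: [179.7, 5.4, -174.8]
force: [-1.1, -0.9, -1.9]
opening: 0.024
16.825 F [ 0.0169 -0.0809 -1.9766] [0.3543 0.3134 0.186 ] P [0.4022 0.0278 0.1173] W [ 179.7128    5.4399 -174.8396] open 0.02391897783336847
tip in spot frame mm [0.4  0.04 0.35] axis tilt deg 0.22 Fn -1.8607332848912017
```

View pics/s6.png

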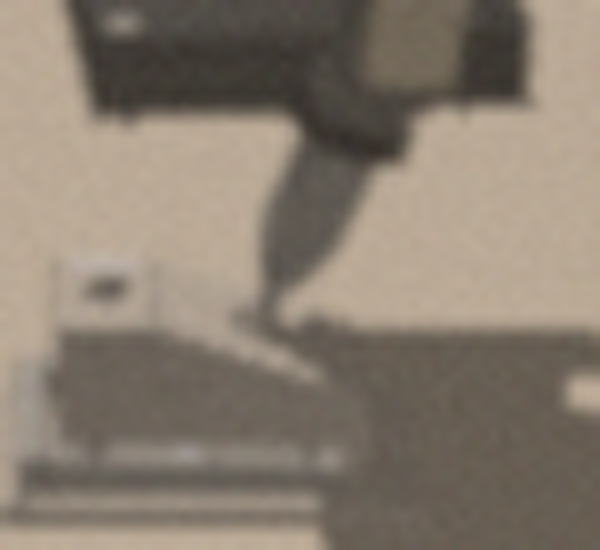

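```bash
python3 -m inch '[{"ax":0,"ay":-0.1,"az":0,"dx":-0.3,"dy":0,"dz":1.5,"fingers":15},{"ax":0,"ay":-0.1,"az":0,"dx":-0.6,"dy":0,"dz":2.9,"fingers":15},{"ax":0,"ay":-0.1,"az":0,"dx":-0.6,"dy":0,"dz":2.9,"fingers":15},{"ax":0,"ay":-0.1,"az":0,"dx":-0.6,"dy":0,"dz":2.9,"fingers":15}]'
python3 -c "
from chk import *
chk('s7.png')"
```

```text
clock: 17.32
tool_pos: [0.4031, 0.028, 0.1146]
orientation: [179.7, 5.5, -174.8]
force: [-0.2, 0.5, 0.5]
opening: 0.0239
17.625 F [-0.099  -0.0996  0.5036] [0.1449 0.3637 0.5178] P [0.4031 0.0279 0.1146] W [ 179.7073    5.5487 -174.8396] open 0.02385851698980041
tip in spot frame mm [ 0.49  0.09 -2.58] axis tilt deg 0.33 Fn 0.5099649340819237
```

```bash
python3 -m inch '[{"ax":0,"ay":0.3,"az":0,"dx":-0.3,"dy":0,"dz":1.2,"fingers":15},{"ax":0,"ay":0.3,"az":0,"dx":-0.6,"dy":0,"dz":2.4,"fingers":15},{"ax":0,"ay":0.3,"az":0,"dx":-0.6,"dy":0,"dz":2.4,"fingers":15},{"ax":0,"ay":0.3,"az":0,"dx":-0.6,"dy":0,"dz":2.4,"fingers":15}]'
python3 -c "
from chk import *
chk('s8.png')
s=snapshot('wrist');cv2.imwrite('pics/w13.png',s['image'][:,:,::-1])
s=snapshot('scene');crop(s,'s8b.png',330,250,410,320,8)"
```

```text
clock: 18.12
tool_pos: [0.4041, 0.0281, 0.1123]
orientation: [179.7, 5.3, -174.8]
force: [0.7, -0.7, 1.6]
opening: 0.0239
18.425 F [ 0.9655 -0.0948  2.0287] [0.5474 0.5645 0.2373] P [0.404  0.0281 0.1123] W [ 179.7022    5.2466 -174.8414] open 0.023925559571969922
tip in spot frame mm [ 0.1   0.16 -5.07] axis tilt deg 0.03 Fn 1.5803415389314923
```

View pics/s8.png

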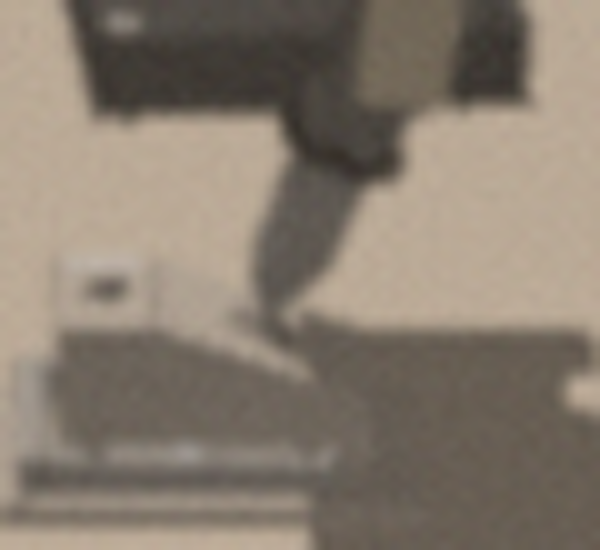

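View pics/w13.png

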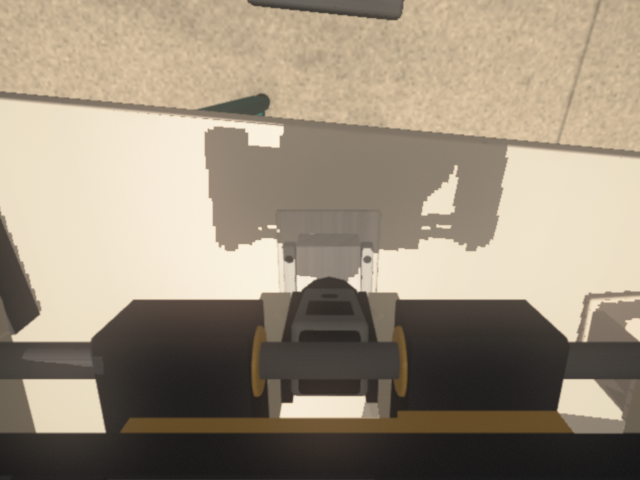

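View pics/s8b.png

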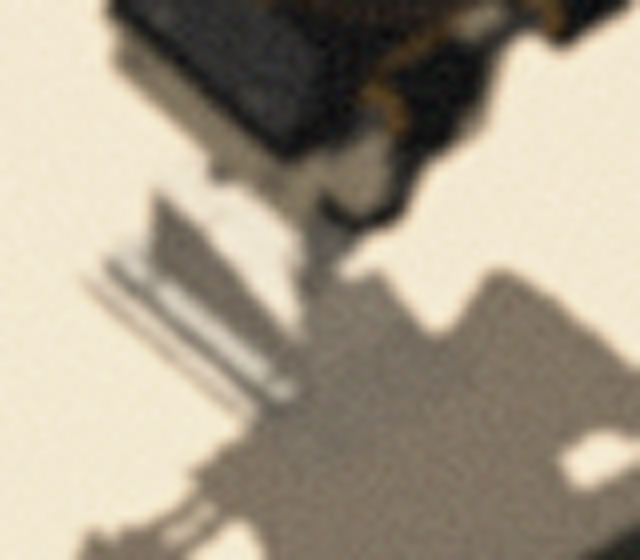

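Run:
```python
from chk import *
o=chk('s9.png',4);s=pickle.load(open("last_side.pkl","rb"));t,G=gauge(o)
im=cv2.imread("pics/s9.png")
d=lambda P:[tuple(int(v) for v in ((q-[345,195])*10+5)) for q in proj(s,P)]
for z,r in((.014,.003),(.024,.011),(.058,.011),(.058,.017),(.063,.017)):
    ang=np.linspace(0,2*np.pi,40);P=[t+G@np.array([r*np.cos(a),r*np.sin(a),z]) for a in ang]
    cv2.polylines(im,[np.array(d(P))],True,(0,0,255),1)
Rn=rot('z',5.1);C=np.array([.4468,.0317,.006])
P=[C+Rn@np.array([-.0125,0,.034])+Rn@rot('y',-20)@np.array([.0074*np.cos(a),.0074*np.sin(a),0]) for a in np.linspace(0,6.28,40)]
cv2.polylines(im,[np.array(d(P))],True,(0,255,0),1);cv2.imwrite("pics/s9o.png",im)
```

```text
18.725 F [0.412  0.4203 1.5767] [0.3809 0.375  0.626 ] P [0.4038 0.028  0.1121] W [ 179.7074    5.2393 -174.8425] open 0.02431037943454605
tip in spot frame mm [-0.09  0.11 -5.12] axis tilt deg 0.02 Fn 1.3285258435160636
```

View pics/s9o.png

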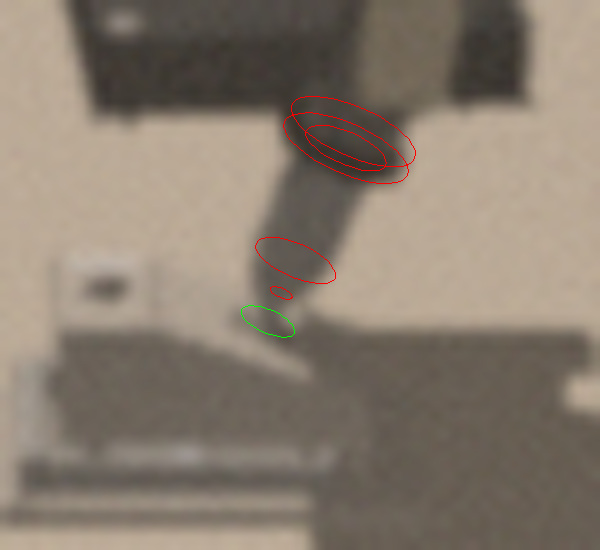

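The model overlay agrees with the side picture: flange, nose and ring fall where they should, to about 1 px. The job is ready to hand in.

```bash
python3 -c "
from plant import *
print(close_job()); o=get_obs(); print(o['clock'],o['force'],o['tool_pos'])"
```

```text
the job is handed in; nothing more can be done
None
the job is handed in; nothing more can be done
```

The casting is seated in the nest and released. The gauge is held against its sloping face inside the ring, about half way in, and I handed the job in at about 18.7 s.

**Casting:** I lifted it out of the mould, lowered it between the nest walls until it touched the floor, and let go. Its thin end is at the open end. A wrist-camera fit after release put it within about 0.5 mm and 0.1° of the nest.

**Gauge:** I took it from the stand nearest the base and gripped it at a 15° lean, because holding it in line with the tool at the nest was out of the arm's reach.

**Last checks:**
- **Squareness:** the axis was within about 0.1° of the face normal. This comes from the arm's pose and the grip geometry.
- **Tip position:** the tip was about 0.2 mm from the ring centre, again by calculation. Camera checks agree to about 1–2 px, or 2–3 mm; the inside of the ring is 13.6 mm across.
- **Spring:** position gives 5.1 mm of push-in. The force rise of 3.2–3.4 N gives 4.4–4.9 mm.

**Disagreements and limits:**
- The scene camera put the ring 3–5 mm nearer the robot than the wrist and side cameras did; I relied on those two.
- The gripper hides the tip from the wrist and scene cameras, so only the side view shows it in the ring.
- I never moved the gripper towards the marker, timer or forceps, but took no final picture to confirm they had not moved.

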